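Sort the turned spacers into the parts dishes

ROBOT

A 7-joint arm with a two-finger parallel gripper is mounted at the origin on the work surface. World frame = base frame: x ahead of the robot, y to its left, z up, the work surface at z = 0. Lengths are in mm, angles in rad, forces in N, time in s.
With the tool pointing down it reaches from about 400 to 875 mm from the base axis. Payload 6.5 kg.
Tool frame: the origin (TCP) lies on the front face of the gripper's body, between the roots of the fingers; the fingertips stand 64 mm ahead of it and the grasp point (between the pads) lies 45 mm ahead of it; x points along the fingers, y is the direction in which the jaws open and shut, and the axes are right-handed (so a half turn about x gives the same grasp; the last joint's range is limited). The gripper opens to 88 mm and grips with 3 to 60 N. Pads are 18 mm wide; open, the fingers measure 123 mm over their backs; the gripper's body (75 mm by 187 mm) begins 45 mm behind the grasp point.
Start: joints at [-1.167, 0.536, -0.004, 1.538, 0.003, 1.067, -0.071], TCP at [294.253, 579.574, 302.716] pointing down, gripper open.
Joint ranges: [-2.7, 2.7], [-0.37, 2.16], [-1.27, 1.26], [0.24, 2.4], [-1.31, 4.45], [0.19, 1.91], [-2.76, 2.76]. Speed limits (rad/s): [2.39, 2.39, 3.14, 3.14, 3.14, 3.14, 3.14].

INTERFACE

Orientations are given as a 3x3 rotation matrix whose columns are the frame's x, y, z axes.
In Python, from station import robot, vision, boxes_of, regions_of, place_of gives the robot as it stands. The module is installed in compiled form; this text tells all that it offers.
- The arm moves only by the shell command python3 -m handwheel 'ROWS' [FORCE]. ROWS is JSON, a list of rows, each an object of numbers: "wx", "wy", "wz": the turn, a rotation vector about the world's x, y, z in rad; "dx", "dy", "dz": the shift along the world's x, y, z in m; "fingers": the finger opening in m, from 0 to 0.0881. In form: [{"wx": .., "wy": .., "wz": .., "dx": .., "dy": .., "dz": .., "fingers": ..}, ...]. A call has 1 to 20 rows; each row is the pose to reach, as a shift and turn from the pose commanded when the call began; what a row does not reach only later rows make up. A row lasts 1/12 s, in which the tool goes at most 41.7 mm and 7.16 degrees, less where a joint would pass 70% of its speed; a pose out of reach is approached as far as the arm can. A call with a gripper value outside its range is refused whole. The fingers move at their own pace and stop on an object; FORCE is the grip in N (left out, the last holds). Time passes only in rows, so rows that repeat a pose let the fingers close. It gives the time, the measured TCP pose, the force and the opening at its end, in the units of the state.
- robot.observe(): the state, without advancing time (a new reading comes with each control period).
- vision.grab_frame(name): name is "scene" or "side" or "wrist"; returns the picture (480x640x3 uint8, red, green, blue); there is no depth.
- vision.get_calibration(name): a dict with "intrinsics" (3x3 intrinsics, pixels), "xyz" and "rotation" of the camera in the world; the wrist camera has in their place "T_tool_cam" (4x4, takes a point from camera to tool coordinates, whose origin is the TCP and whose axes are the tool frame's). Camera axes: x right, y down, z forward; pixel columns grow to the right and rows downward; lengths in mm; the calibration is good to about 2 mm. A picture is of the moment at which its call begins: read the wrist's pose just before it. get_calibration takes no time and is no camera call.
- robot.finish_job(): hands the job in, once; it reports no verdict.
Trained networks look in the newest picture that a camera, given by its name, has taken for a name from the list of things; names that differ only in an ending like _2 or _b are one class to them, and where a whole thing is asked for, a point or a joint stands for the part that bears it (a point fixed in the world has none). Each returns a list of dicts, best first, with "score" (0 to 1); they miss things now and then, are a little off and sometimes report something else, mostly with a low value. They report only what shows in the picture. A call takes as long as a camera call. They do not tell look-alikes from the thing itself.
- boxes_of(camera, label): "uv" ([column, row] in pixels, amid what is visible of it).
- regions_of(camera, label): "mask" (480x640 bool, what is visible of it) and "uv" ([column, row] in pixels, amid what is visible of it).
- place_of(camera, label): "uv" ([column, row] in pixels: a listed point, or the origin of a listed thing).
The state is a dict: "time_s": time; "joints": joint angles; "joint_vel": joint speeds; "joint_efforts": joint torques, N m; "ee_pos": TCP position; "ee_rot": TCP orientation; "contact_force": force on the tool from outside, world axes, zero at the start; "torque": the same for the moment, N m; "finger_gap": finger opening in mm.
Only numpy, scipy, OpenCV 4.12 (cv2) and the standard library are available. Lean on these libraries where they do the work, as an engineer would, in place of code of your own. Each camera call takes 0.05 s, during which the arm holds its last target.

TASK

Lift the upper of the two nested parts dishes straight off the lower one and set it upright on the round rubber mat, well centred, leaving the lower dish where it stands. Then sort the three round spacers, from the thickest to the thinnest, each standing upright in its container: the thickest in the dish on the mat, the middle one in the dish left behind, the thinnest in the square tin. Leave the hexagonal nut and the square block where they are.

Things in the scene. Friction and masses are not known exactly. Their poses are not given: they have to be found in the camera images.
- dish_top: upper of two identical nested round open steel dishes: 28 mm high, foot 56 mm wide up to 10 mm, above it a straight band 66 mm wide. Inner floor at 3 mm, 51 mm wide. Origin: centre of its underside, z up. It starts loosely seated in the lower one, 18 mm above it, band on its rim (28 mm above the bench): fingers reaching lower hold both dishes. About 0.1 kg.
- dish_low: lower of the two nested round open steel dishes, loose on the bench: 28 mm high, foot 56 mm wide up to 10 mm, above it a straight band 66 mm wide. Inner floor at 3 mm, 51 mm wide. Origin: centre of its underside, z up. About 0.12 kg.
- mat: flat round black rubber mat, 90 mm in diameter, 3 mm thick, fixed to the bench. Origin: centre of its underside; its upper face is at 3 mm.
- tin: small square open aluminium tin, 64 x 64 mm outside, 28 mm high, walls 4 mm, inner floor 4 mm above its underside. Origin: centre of its underside, z up. Turned at any small angle, loose, 0.2 kg.
- thick: the thickest round spacer: plain upright aluminium cylinder, 34 mm in diameter, 55 mm tall, about 0.12 kg. A dark dot marks the bore in its top end. Origin: centre of its underside, z up along the part. 
- middle: the middle round spacer: plain upright aluminium cylinder, 24 mm in diameter, 55 mm tall, about 0.06 kg. A dark dot marks the bore in its top end. Origin: centre of its underside, z up along the part. 
- thin: the thinnest round spacer: plain upright aluminium cylinder, 15 mm in diameter, 55 mm tall, about 0.03 kg. A dark dot marks the bore in its top end. Origin: centre of its underside, z up along the part. 
- hexnut: large hexagonal steel nut lying flat, 46 mm across the flats, 30 mm high, 24 mm dark bore; not to be moved. Origin: centre of its underside.
- block: plain square aluminium block, 42 x 42 mm, 50 mm high; not to be moved. Origin: centre of its underside. Stack, mat, tin spacers, nut and block stand at shuffled places of a 2 x 4 grid, at least 100 mm apart along x, 160 mm along y; a screwdriver lies along x at y = 0 between the middle columns.
There are look-alikes about, which are no part of the job. What is shaped like the thick but pink or yellow is not meant.

How it is judged (in metres and radians):
On the way, in this order (a step that is already met when the one before it is completed fails the run):
1. the upper dish stands released on the mat (horizontal distance between dish_top and mat below 0.016 m and z of dish_top in the frame of mat below 0.006 m and angle between dish_top's own z axis and vertical below 0.08 rad and contact force between the fingers and dish_top below 0.1 N and linear speed of dish_top below 0.02 m/s), for 0.2 s.
2. the thickest spacer stands released in the dish on the mat (horizontal distance between thick and dish_top below 0.014 m and z of thick in the frame of dish_top between -0.001 and 0.009 m and angle between thick's own z axis and vertical below 0.12 rad and contact force between the fingers and thick below 0.1 N and linear speed of thick below 0.02 m/s), for 0.2 s.
3. the middle spacer stands released in the dish left behind (horizontal distance between middle and dish_low below 0.018 m and z of middle in the frame of dish_low between -0.001 and 0.009 m and angle between middle's own z axis and vertical below 0.12 rad and contact force between the fingers and middle below 0.1 N and linear speed of middle below 0.02 m/s), for 0.2 s.
4. the thinnest spacer stands released in the square tin (horizontal distance between thin and tin below 0.031 m and z of thin in the frame of tin between -0.001 and 0.009 m and angle between thin's own z axis and vertical below 0.12 rad and contact force between the fingers and thin below 0.1 N and linear speed of thin below 0.02 m/s), for 0.2 s.
At the end, for the whole second after the job is handed in: Upper dish level on the mat, within 16 mm of its centre; thick spacer on that dish's floor, middle one on the lower dish's, thin one on the tin's, each within 0.12 rad of upright; lower dish, hex nut and square block upright, within 30 mm of their start; tin level; all released, at rest (all of step 1 and all of step 2 and all of step 3 and all of step 4 and distance of each of dish_low, hexnut, block from where it was at the start of the episode below 0.03 m and angle between each of dish_low, tin's own z axis and vertical below 0.08 rad and angle between each of hexnut, block's own z axis and vertical below 0.2 rad); the robot touches nothing.
It fails at once if the lower dish was carried or pushed more than 30 mm (distance of dish_low from where it was at the start of the episode above 0.03 m).
It fails at once if the hexagonal nut or square block was moved more than 30 mm or tipped (distance of any of hexnut, block from where it was at the start of the episode above 0.03 m or angle between any of hexnut, block's own z axis and vertical above 0.5 rad).
It also fails if it takes over 120 s, if anything falls off the work surface, if the arm or the gripper's body presses on something with over 40 N, if the wrist force passes 120 N, or if a joint passes its speed limit or range.

## Working session

There is one attempt and no reset: what is moved stays moved. The work goes in short steps, Python scripts to look and compute and a shell command to move; the robot and the scene stay as the last step left them, time stands still between calls to the robot, and variables do not carry over. Pictures are saved under pics/ and viewed, and the job is handed in when it is done.

```bash
mkdir -p pics
cat > h.py <<'E'
import numpy as np, cv2
from station import robot, vision, boxes_of, regions_of, place_of
def grab(cam,fn):
    im=vision.grab_frame(cam); cv2.imwrite('pics/'+fn,im[:,:,::-1]); return im
def campose(cam,st=None):
    c=vision.get_calibration(cam); K=np.array(c['intrinsics'])
    if cam=='wrist':
        st=st or robot.observe(); T=np.array(c['T_tool_cam']); R=np.array(st['ee_rot'])
        return K,R@T[:3,:3],R@T[:3,3]+np.array(st['ee_pos'])
    return K,np.array(c['rotation']),np.array(c['xyz'])
def onplane(cam,uv,z,st=None):
    K,R,t=campose(cam,st); d=R@np.linalg.solve(K,[uv[0],uv[1],1]); return t+d*(z-t[2])/d[2]
def proj(cam,p,st=None):
    K,R,t=campose(cam,st); q=K@(R.T@(np.array(p)-t)); return q[:2]/q[2]
E
python3 - <<'E'
from h import *
s=robot.observe(); print({k:np.round(v,3).tolist() for k,v in s.items()})
for c in ['scene','side','wrist']:
    grab(c,c+'0.png'); print(c,vision.get_calibration(c))
E
```

```text
{'time_s': 0.0, 'joints': [-1.167, 0.537, -0.004, 1.539, 0.003, 1.067, -0.071], 'joint_vel': [-0.001, -0.001, -0.001, 0.003, 0.0, -0.0, -0.0], 'joint_efforts': [-0.001, -57.098, 0.99, -25.16, -0.056, 0.018, 0.0], 'ee_pos': [294.058, 579.126, 301.848], 'ee_rot': [[-0.001, 0.453, 0.892], [-0.002, 0.892, -0.453], [-1.0, -0.002, 0.0]], 'contact_force': [-0.078, 0.122, 1.054], 'torque': [-0.018, -0.018, -0.038], 'finger_gap': 88.159}
scene {'intrinsics': array([[471.36696413,   0.        , 310.94696324],
       [  0.        , 471.36696413, 239.16015176],
       [  0.        ,   0.        ,   1.        ]]), 'xyz': array([1052.35709055,  166.48731525,  651.28644009]), 'rotation': array([[-0.2865268 ,  0.68441488, -0.6704317 ],
       [ 0.95791464,  0.1919601 , -0.21342647],
       [-0.01737612, -0.70336875, -0.71061275]])}
side {'intrinsics': array([[505.86101444,   0.        , 325.25110372],
       [  0.        , 505.86101444, 246.08006551],
       [  0.        ,   0.        ,   1.        ]]), 'xyz': array([ 20.60710304, 615.90437784, 670.11610317]), 'rotation': array([[-0.80032457, -0.38582458,  0.45893352],
       [-0.59929596,  0.49176733, -0.63167178],
       [ 0.01802599, -0.78057945, -0.62479659]])}
wrist {'intrinsics': array([[395.44468148,   0.        , 316.42907552],
       [  0.        , 395.44468148, 237.16815434],
       [  0.        ,   0.        ,   1.        ]]), 'T_tool_cam': array([[-1.67981822e-04, -3.18638248e-01,  9.47876384e-01,
        -8.14005697e+01],
       [ 9.99999751e-01, -7.03811164e-04, -5.93741726e-05,
        -6.08423083e-02],
       [ 6.86044863e-04,  9.47876137e-01,  3.18638287e-01,
        -8.37757085e+01],
       [ 0.00000000e+00,  0.00000000e+00,  0.00000000e+00,
         1.00000000e+00]])}
```

View pics/scene0.png

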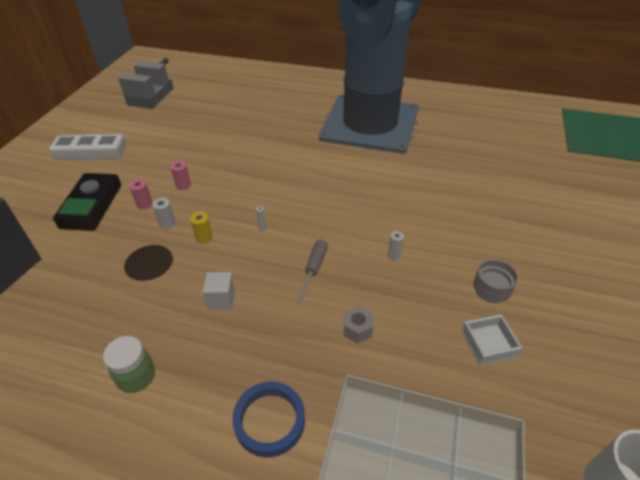

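View pics/side0.png

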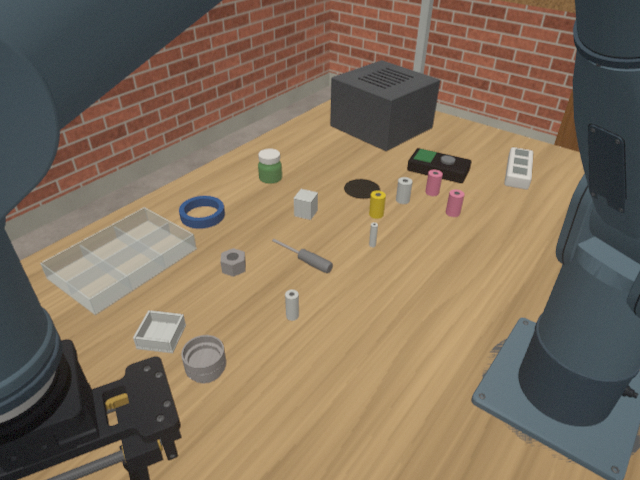

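View pics/wrist0.png

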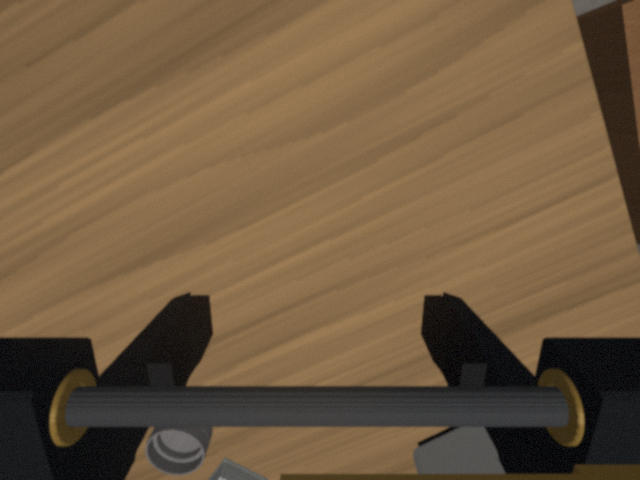

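Run:
```python
from h import *
H=dict(dish_top=46-18,dish_low=0,mat=0,tin=0,thick=0,middle=0,thin=0,hexnut=0,block=0)
H['dish_top']=18
for cam in ['scene','side']:
    for n,z in H.items():
        for r in place_of(cam,n)[:4]:
            print(cam,n,round(r['score'],2),np.round(r['uv']),np.round(onplane(cam,r['uv'],z)[:2]))
```

```text
scene dish_top 0.97 [492. 285.] [476. 307.]
scene dish_low 0.7 [489. 288.] [468. 306.]
scene mat 0.77 [146. 266.] [ 587. -304.]
scene tin 0.83 [487. 342.] [583. 306.]
scene tin 0.55 [165. 224.] [ 477. -326.]
scene thick 0.94 [164. 225.] [ 480. -325.]
scene thick 0.9 [208. 239.] [ 491. -223.]
scene thick 0.73 [184. 184.] [ 348. -351.]
scene thick 0.71 [145. 204.] [ 432. -398.]
scene middle 0.55 [391. 253.] [433. 127.]
scene thin 0.55 [265. 228.] [ 432. -126.]
scene block 0.92 [220. 301.] [ 625. -138.]
side dish_top 0.77 [205. 362.] [473. 313.]
side dish_low 0.61 [206. 369.] [475. 313.]
side mat 0.75 [362. 188.] [ 581. -304.]
side tin 0.59 [162. 334.] [590. 307.]
side tin 0.3 [234. 266.] [620. 103.]
side thick 0.88 [432. 192.] [ 433. -397.]
side thick 0.78 [402. 199.] [ 475. -320.]
side thick 0.72 [449. 213.] [ 361. -338.]
side thick 0.71 [374. 215.] [ 492. -222.]
side middle 0.92 [291. 315.] [442. 136.]
side thin 0.52 [207. 368.] [475. 310.]
side thin 0.49 [374. 245.] [ 432. -129.]
side hexnut 0.97 [234. 265.] [622. 100.]
side block 0.69 [308. 217.] [ 608. -123.]
side block 0.2 [363. 191.] [ 570. -292.]
```

Scene: the bright plain cylinder at scene (164,213) / side (404,190) is the thick spacer. The yellow one at (201,228) and the pink ones at (141,194) and (181,175) are look-alikes. Middle is at (396,246) and thin at (261,218). The stack is at (495,281), the tin at (492,339) and the mat at (148,262). I'll move above the stack and look with the wrist camera.

```bash
python3 -m handwheel '[{"dx":0.18,"dy":-0.269,"wz":0.47,"fingers":0.088},{"dx":0.18,"dy":-0.269,"wz":0.47},{"dx":0.18,"dy":-0.269,"wz":0.47},{"dx":0.18,"dy":-0.269,"wz":0.47},{"dx":0.18,"dy":-0.269,"wz":0.47},{"dx":0.18,"dy":-0.269,"wz":0.47},{"dx":0.18,"dy":-0.269,"wz":0.47},{"dx":0.18,"dy":-0.269,"wz":0.47},{"dx":0.18,"dy":-0.269,"wz":0.47},{"dx":0.18,"dy":-0.269,"wz":0.47},{"dx":0.18,"dy":-0.269,"wz":0.47},{"dx":0.18,"dy":-0.269,"wz":0.47},{"dx":0.18,"dy":-0.269,"wz":0.47},{"dx":0.18,"dy":-0.269,"wz":0.47}]' 20
python3 - <<'E'
from h import *
s=robot.observe(); print(np.round(s['ee_pos'],1),np.round(s['ee_rot'],3).tolist(),np.round(s['joints'],2))
grab('wrist','w1.png')
for n,z in dict(dish_top=18,dish_low=0,tin=0).items():
    for r in place_of('wrist',n)[:2]: print(n,round(r['score'],2),np.round(r['uv']),np.round(onplane('wrist',r['uv'],z,s),1))
E
python3 - <<'E'
from h import *
E
```

```text
[294.2 579.6 302.7] [[0.0, 0.453, 0.892], [-0.0, 0.892, -0.453], [-1.0, 0.0, 0.0]] [-1.17  0.54 -0.    1.54  0.    1.07 -0.07]
dish_top 0.61 [183. 433.] [474.2 312.6  18. ]invalid input at $[0]: expected keys wx, wy, wz, dx, dy, dz, fingers
```

View pics/w1.png

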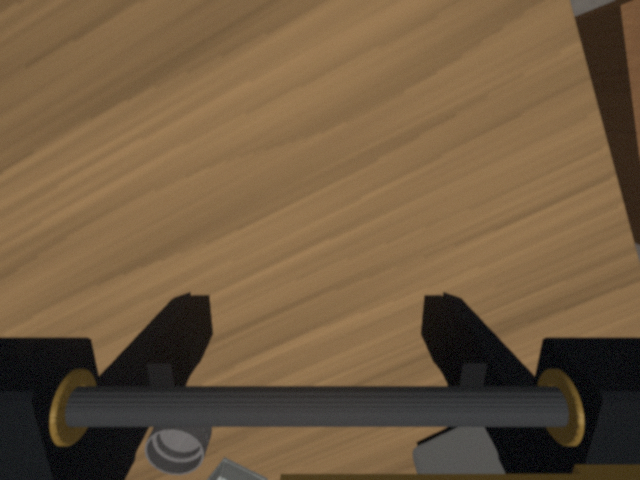

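All keys are needed in each row.

```bash
python3 -m handwheel '[{"wx":0,"wy":0,"wz":0.47,"dx":0.18,"dy":-0.269,"dz":0,"fingers":0.088},{"wx":0,"wy":0,"wz":0.47,"dx":0.18,"dy":-0.269,"dz":0,"fingers":0.088},{"wx":0,"wy":0,"wz":0.47,"dx":0.18,"dy":-0.269,"dz":0,"fingers":0.088},{"wx":0,"wy":0,"wz":0.47,"dx":0.18,"dy":-0.269,"dz":0,"fingers":0.088},{"wx":0,"wy":0,"wz":0.47,"dx":0.18,"dy":-0.269,"dz":0,"fingers":0.088},{"wx":0,"wy":0,"wz":0.47,"dx":0.18,"dy":-0.269,"dz":0,"fingers":0.088},{"wx":0,"wy":0,"wz":0.47,"dx":0.18,"dy":-0.269,"dz":0,"fingers":0.088},{"wx":0,"wy":0,"wz":0.47,"dx":0.18,"dy":-0.269,"dz":0,"fingers":0.088},{"wx":0,"wy":0,"wz":0.47,"dx":0.18,"dy":-0.269,"dz":0,"fingers":0.088},{"wx":0,"wy":0,"wz":0.47,"dx":0.18,"dy":-0.269,"dz":0,"fingers":0.088},{"wx":0,"wy":0,"wz":0.47,"dx":0.18,"dy":-0.269,"dz":0,"fingers":0.088},{"wx":0,"wy":0,"wz":0.47,"dx":0.18,"dy":-0.269,"dz":0,"fingers":0.088}]' 20
cat > look.py <<'E'
import sys
from h import *
s=robot.observe(); print(round(s['time_s'],1),np.round(s['ee_pos'],1),np.round(s['ee_rot'],3).tolist(),np.round(s['joints'],2),round(s['finger_gap'],1))
grab('wrist',sys.argv[1]+'.png')
for a in sys.argv[2:]:
    n,z=a.split('=')
    for r in place_of('wrist',n)[:3]: print(n,round(r['score'],2),np.round(r['uv']),np.round(onplane('wrist',r['uv'],float(z),s),1))
E
python3 look.py w2 dish_top=18 dish_low=0 tin=0
```

```text
time_s: 2.25
ee_pos: [473.2, 312.2, 302.7]
ee_rot: [[-0.0, -0.003, 1.0], [0.001, 1.0, 0.003], [-1.0, 0.001, -0.0]]
contact_force: [0.1, 0.8, 0.3]
finger_gap: 88.2
2.2 [473.2 312.2 302.7] [[-0.0, -0.003, 1.0], [0.001, 1.0, 0.003], [-1.0, 0.001, -0.0]] [-0.63  0.4  -0.04  1.76  0.02  0.98  0.9 ] 88.2
dish_top 0.82 [317. 200.] [475.5 313.4  18. ]
tin 0.75 [313. 298.] [587.6 309.5   0. ]
```

View pics/w2.png

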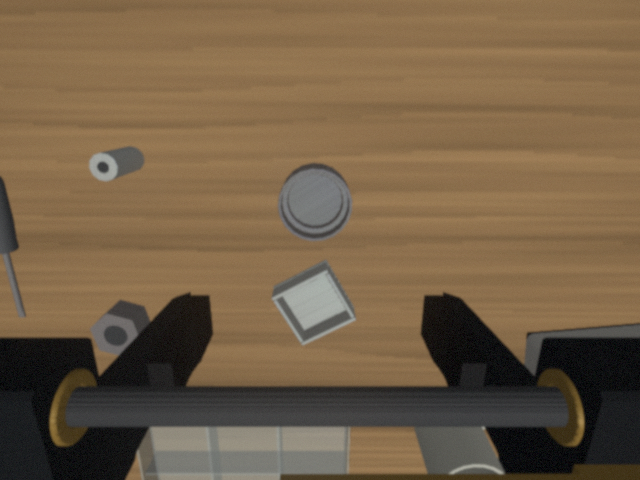

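Run:
```python
from h import *
s=robot.observe(); grab('wrist','w2b.png')
im=cv2.imread('pics/w2b.png'); cv2.imwrite('pics/w2c.png',cv2.resize(im[140:360,250:380],None,fx=4,fy=2.7*1,interpolation=cv2.INTER_CUBIC) if 0 else cv2.resize(im[150:260,265:365],None,fx=5,fy=5,interpolation=cv2.INTER_CUBIC))
for x,y in [(474,311),(475.5,313.4)]:
  a=np.linspace(0,6.28,60)
  for R,z in [(33,46),(25.5,21)]:
    p=np.array([proj('wrist',[x+R*np.cos(t),y+R*np.sin(t),z],s) for t in a]); print(x,y,R,p.min(0),p.max(0))
for n in ['dish_top','dish_low']:
  for r in regions_of('wrist',n)[:2]:
    v,u=np.where(r['mask']); print(n,r['score'],u.min(),u.max(),v.min(),v.max())
```

```text
474 311 33 [277.75835818 167.67143058] [352.94438938 240.85189311]
474 311 25.5 [288.21477264 171.72439545] [342.58945992 224.9210402 ]
475.5 313.4 33 [280.54096946 169.44102507] [355.62207786 242.41948204]
475.5 313.4 25.5 [290.80561237 173.36159232] [345.10927621 226.42081384]
dish_top 0.75 279 353 166 240
dish_low 0.53 294 341 164 175
```

View pics/w2c.png

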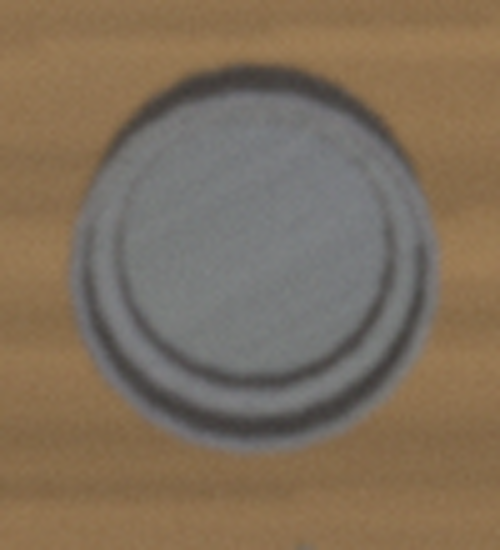

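Rim spans (279–353, 167–240) px, so its centre is about (474, 311.5). That agrees with the network, so I'll descend.

```bash
python3 -m handwheel '[{"wx":0,"wy":0,"wz":0,"dx":0.001,"dy":-0.0005,"dz":-0.04,"fingers":0.088},{"wx":0,"wy":0,"wz":0,"dx":0.001,"dy":-0.0005,"dz":-0.08,"fingers":0.088},{"wx":0,"wy":0,"wz":0,"dx":0.001,"dy":-0.0005,"dz":-0.12,"fingers":0.088},{"wx":0,"wy":0,"wz":0,"dx":0.001,"dy":-0.0005,"dz":-0.15,"fingers":0.088},{"wx":0,"wy":0,"wz":0,"dx":0.001,"dy":-0.0005,"dz":-0.17,"fingers":0.088},{"wx":0,"wy":0,"wz":0,"dx":0.001,"dy":-0.0005,"dz":-0.185,"fingers":0.088},{"wx":0,"wy":0,"wz":0,"dx":0.001,"dy":-0.0005,"dz":-0.195,"fingers":0.088},{"wx":0,"wy":0,"wz":0,"dx":0.001,"dy":-0.0005,"dz":-0.205,"fingers":0.088},{"wx":0,"wy":0,"wz":0,"dx":0.001,"dy":-0.0005,"dz":-0.205,"fingers":0.088},{"wx":0,"wy":0,"wz":0,"dx":0.001,"dy":-0.0005,"dz":-0.205,"fingers":0.088}]' 15
python3 - <<'E'
from h import *
print(robot.observe()['ee_pos'])
grab('wrist','w3.png');im=grab('side','s3.png');cv2.imwrite('pics/s3c.png',cv2.resize(im[280:430,120:300,::-1],None,fx=4,fy=4))
E
```

```text
time_s: 3.43
ee_pos: [475.4, 310.2, 97.9]
ee_rot: [[0.0, -0.0, 1.0], [0.0, 1.0, 0.0], [-1.0, 0.0, 0.0]]
contact_force: [0.2, -0.0, 0.1]
finger_gap: 88.2
[475.41012932 310.22428071  97.92738461]
```

View pics/w3.png

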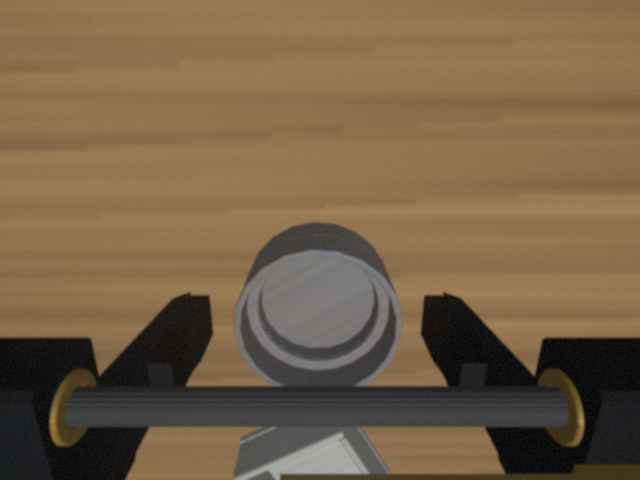

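View pics/s3c.png

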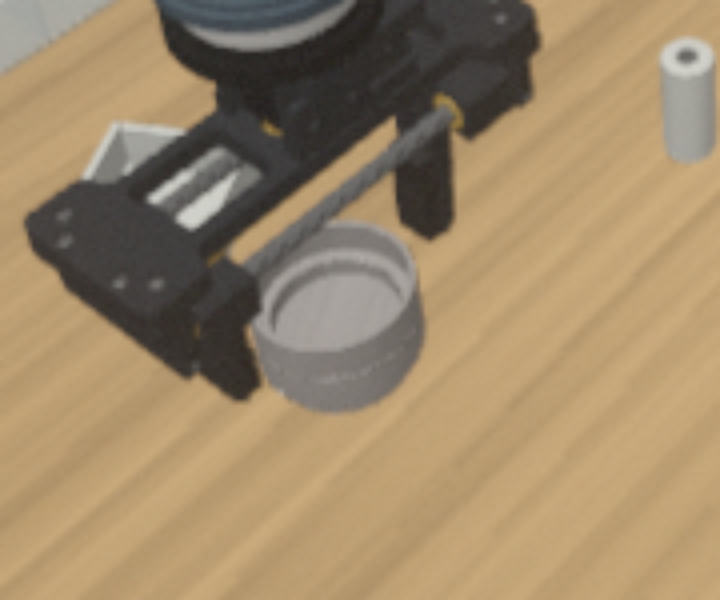

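```bash
python3 -m handwheel '[{"wx":0,"wy":0,"wz":0,"dx":-0.0015,"dy":0.001,"dz":0,"fingers":0.088},{"wx":0,"wy":0,"wz":0,"dx":-0.0015,"dy":0.001,"dz":0,"fingers":0.06},{"wx":0,"wy":0,"wz":0,"dx":-0.0015,"dy":0.001,"dz":0,"fingers":0.06},{"wx":0,"wy":0,"wz":0,"dx":-0.0015,"dy":0.001,"dz":0,"fingers":0.06},{"wx":0,"wy":0,"wz":0,"dx":-0.0015,"dy":0.001,"dz":0,"fingers":0.06},{"wx":0,"wy":0,"wz":0,"dx":-0.0015,"dy":0.001,"dz":0,"fingers":0.06},{"wx":0,"wy":0,"wz":0,"dx":-0.0015,"dy":0.001,"dz":0,"fingers":0.06},{"wx":0,"wy":0,"wz":0,"dx":-0.0015,"dy":0.001,"dz":0,"fingers":0.06}]' 15
python3 -m handwheel '[{"wx":0,"wy":0,"wz":0,"dx":0,"dy":0,"dz":0.004,"fingers":0.06},{"wx":0,"wy":0,"wz":0,"dx":0,"dy":0,"dz":0.008,"fingers":0.06},{"wx":0,"wy":0,"wz":0,"dx":0,"dy":0,"dz":0.014,"fingers":0.06},{"wx":0,"wy":0,"wz":0,"dx":0,"dy":0,"dz":0.022,"fingers":0.06},{"wx":0,"wy":0,"wz":0,"dx":0,"dy":0,"dz":0.032,"fingers":0.06},{"wx":0,"wy":0,"wz":0,"dx":0,"dy":0,"dz":0.05,"fingers":0.06},{"wx":0,"wy":0,"wz":0,"dx":0,"dy":0,"dz":0.08,"fingers":0.06},{"wx":0,"wy":0,"wz":0,"dx":0,"dy":0,"dz":0.12,"fingers":0.06},{"wx":0,"wy":0,"wz":0,"dx":0,"dy":0,"dz":0.12,"fingers":0.06},{"wx":0,"wy":0,"wz":0,"dx":0,"dy":0,"dz":0.12,"fingers":0.06}]' 15
python3 - <<'E'
from h import *
grab('wrist','w4.png');im=grab('side','s4.png');cv2.imwrite('pics/s4c.png',cv2.resize(im[240:430,120:320,::-1],None,fx=3,fy=3))
E
```

```text
time_s: 4.2
ee_pos: [473.9, 311.1, 98.0]
ee_rot: [[0.0, -0.0, 1.0], [0.0, 1.0, 0.0], [-1.0, 0.0, 0.0]]
contact_force: [-0.5, -1.1, 3.9]
finger_gap: 66.3
time_s: 5.03
ee_pos: [475.0, 311.9, 220.9]
ee_rot: [[0.005, 0.0, 1.0], [0.003, 1.0, -0.0], [-1.0, 0.003, 0.005]]
contact_force: [-0.7, 0.2, -2.1]
finger_gap: 66.2
```

View pics/w4.png

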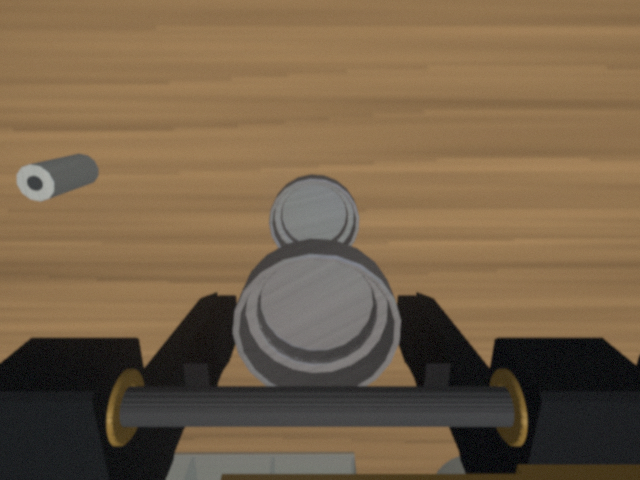

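View pics/s4c.png

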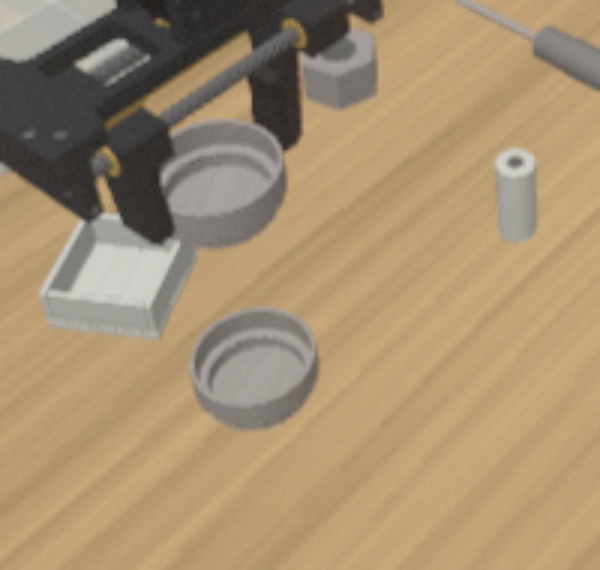

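The upper dish is lifted level and the lower one stayed, seen at wrist (314,212). I'll carry it past the mat so the wrist camera sees the mat.

```bash
python3 -m handwheel '[{"wx":0,"wy":0,"wz":0,"dx":0.005,"dy":-0.02,"dz":0,"fingers":0.06},{"wx":0,"wy":0,"wz":0,"dx":0.014,"dy":-0.055,"dz":0,"fingers":0.06},{"wx":0,"wy":0,"wz":0,"dx":0.023,"dy":-0.095,"dz":0,"fingers":0.06},{"wx":0,"wy":0,"wz":0,"dx":0.032,"dy":-0.135,"dz":0,"fingers":0.06},{"wx":0,"wy":0,"wz":0,"dx":0.042,"dy":-0.175,"dz":0,"fingers":0.06},{"wx":0,"wy":0,"wz":0,"dx":0.052,"dy":-0.215,"dz":0,"fingers":0.06},{"wx":0,"wy":0,"wz":0,"dx":0.062,"dy":-0.255,"dz":0,"fingers":0.06},{"wx":0,"wy":0,"wz":0,"dx":0.071,"dy":-0.295,"dz":0,"fingers":0.06},{"wx":0,"wy":0,"wz":0,"dx":0.08,"dy":-0.335,"dz":0,"fingers":0.06},{"wx":0,"wy":0,"wz":0,"dx":0.09,"dy":-0.375,"dz":0,"fingers":0.06},{"wx":0,"wy":0,"wz":0,"dx":0.1,"dy":-0.415,"dz":0,"fingers":0.06},{"wx":0,"wy":0,"wz":0,"dx":0.11,"dy":-0.455,"dz":0,"fingers":0.06},{"wx":0,"wy":0,"wz":0,"dx":0.119,"dy":-0.495,"dz":0,"fingers":0.06},{"wx":0,"wy":0,"wz":0,"dx":0.129,"dy":-0.535,"dz":0,"fingers":0.06},{"wx":0,"wy":0,"wz":0,"dx":0.138,"dy":-0.575,"dz":0,"fingers":0.06},{"wx":0,"wy":0,"wz":0,"dx":0.144,"dy":-0.603,"dz":0,"fingers":0.06},{"wx":0,"wy":0,"wz":0,"dx":0.146,"dy":-0.615,"dz":0,"fingers":0.06},{"wx":0,"wy":0,"wz":0,"dx":0.146,"dy":-0.615,"dz":0,"fingers":0.06},{"wx":0,"wy":0,"wz":0,"dx":0.146,"dy":-0.615,"dz":0,"fingers":0.06},{"wx":0,"wy":0,"wz":0,"dx":0.146,"dy":-0.615,"dz":0,"fingers":0.06}]' 15
python3 look.py w5 mat=0 thick=0
```

```text
time_s: 6.8
ee_pos: [619.8, -300.8, 216.8]
ee_rot: [[-0.001, -0.003, 1.0], [0.003, 1.0, 0.003], [-1.0, 0.003, -0.001]]
contact_force: [-0.6, -0.1, -0.9]
finger_gap: 66.3
6.8 [ 619.8 -300.8  216.8] [[-0.001, -0.003, 1.0], [0.003, 1.0, 0.003], [-1.0, 0.003, -0.001]] [ 0.35  0.69  0.05  1.49 -0.04  0.96  1.99] 66.3
mat 0.95 [314. 165.] [ 579.  -301.8    0. ]
thick 0.8 [419.  35.] [ 491.3 -230.4    0. ]
thick 0.7 [288.   8.] [ 474.8 -319.6    0. ]
```

View pics/w5.png

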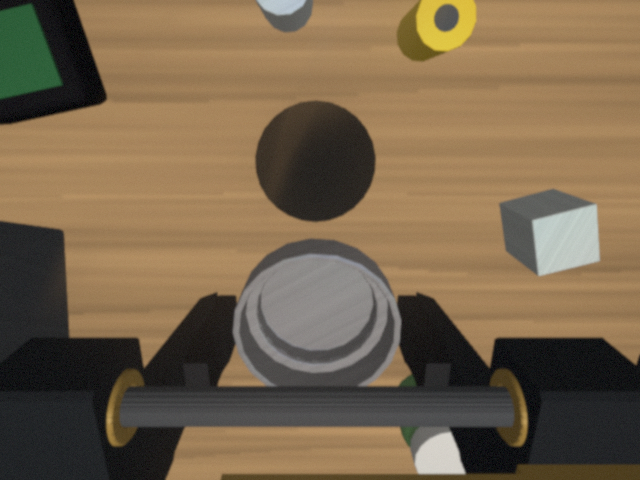

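Run:
```python
from h import *
s=robot.observe(); grab('wrist','w5b.png')
r=regions_of('wrist','mat')[0]; m=r['mask']; v,u=np.where(m); print(u.min(),u.max(),v.min(),v.max(),m.sum())
c=max(cv2.findContours(m.astype(np.uint8),0,1)[0],key=len)[:,0]
P=np.array([onplane('wrist',p,3,s)[:2] for p in c]); print(cv2.minEnclosingCircle(P.astype(np.float32)), cv2.fitEllipse(P.astype(np.float32)))
m=(cv2.imread('pics/w5b.png').max(2)<62).astype(np.uint8)
n,l,st,ce=cv2.connectedComponentsWithStats(m); k=l[160,316]; cc=max(cv2.findContours((l==k).astype(np.uint8),0,1)[0],key=len)[:,0]; print(st[k])
P=np.array([onplane('wrist',p,3,s)[:2] for p in cc]); print(cv2.fitEllipse(P.astype(np.float32)))
# box
for uv in [(63,232),(68,360),(0,222)]:
  for z in (0,50,120): print('box',uv,z,onplane('wrist',uv,z,s).round())
print('scene corner',[onplane('scene',(38,262),z).round() for z in (0,60,120)], [onplane('scene',(0,290),z).round() for z in (0,)])
print('side', [ (uv,onplane('side',uv,0).round()) for uv in [(331,125),(386,143),(436,122)]])
```

```text
257 377 100 221 11546
((578.0048217773438, -301.2347717285156), 45.2939338684082) ((577.7741088867188, -301.2129821777344), (88.85708618164062, 89.02510833740234), 39.513023376464844)
[ 273  107  102  113 7902]
((582.5214233398438, -293.187255859375), (63.45478820800781, 89.01371002197266), 57.1844367980957)
box (63, 232) 0 [ 633. -502.    0.]
box (63, 232) 50 [ 617. -469.   50.]
box (63, 232) 120 [ 594. -422.  120.]
box (68, 360) 0 [ 753. -522.    0.]
box (68, 360) 50 [ 716. -485.   50.]
box (68, 360) 120 [ 666. -433.  120.]
box (0, 222) 0 [ 625. -550.    0.]
box (0, 222) 50 [ 610. -508.   50.]
box (0, 222) 120 [ 589. -450.  120.]
scene corner [array([ 634., -506.,    0.]), array([ 673., -444.,   60.]), array([ 711., -382.,  120.])] [array([ 710., -526.,    0.])]
side [((331, 125), array([ 851., -542.,    0.])), ((386, 143), array([ 659., -546.,    0.])), ((436, 122), array([ 611., -763.,    0.]))]
```

Run:
```python
from h import *
for i in range(6):
    s=robot.observe(); print(s['time_s'],np.round(s['ee_pos'],2),np.round(s['contact_force'],1)); vision.grab_frame('wrist')
```

```text
7.05 [ 620.   -302.48  217.89] [-0.8 -0.4 -1.1]
7.1 [ 619.94 -302.9   217.93] [ 0.4 -0.6 -0.9]
7.15 [ 619.91 -303.24  217.94] [ 0.8  0.  -0.5]
7.2 [ 619.86 -303.46  217.91] [ 0.7  0.7 -1. ]
7.25 [ 619.8  -303.66  217.85] [-0.1  0.3 -0.6]
7.3 [ 619.8  -303.78  217.85] [-0.3 -0.5 -0.9]
```

```bash
python3 -m handwheel '[{"wx":0,"wy":0,"wz":0,"dx":-0.02,"dy":0.001,"dz":-0.01,"fingers":0.06},{"wx":0,"wy":0,"wz":0,"dx":-0.041,"dy":0.002,"dz":-0.03,"fingers":0.06},{"wx":0,"wy":0,"wz":0,"dx":-0.041,"dy":0.002,"dz":-0.055,"fingers":0.06},{"wx":0,"wy":0,"wz":0,"dx":-0.041,"dy":0.002,"dz":-0.08,"fingers":0.06},{"wx":0,"wy":0,"wz":0,"dx":-0.041,"dy":0.002,"dz":-0.1,"fingers":0.06},{"wx":0,"wy":0,"wz":0,"dx":-0.041,"dy":0.002,"dz":-0.115,"fingers":0.06},{"wx":0,"wy":0,"wz":0,"dx":-0.041,"dy":0.002,"dz":-0.125,"fingers":0.06},{"wx":0,"wy":0,"wz":0,"dx":-0.041,"dy":0.002,"dz":-0.13,"fingers":0.06},{"wx":0,"wy":0,"wz":0,"dx":-0.041,"dy":0.002,"dz":-0.134,"fingers":0.06},{"wx":0,"wy":0,"wz":0,"dx":-0.041,"dy":0.002,"dz":-0.134,"fingers":0.06},{"wx":0,"wy":0,"wz":0,"dx":-0.041,"dy":0.002,"dz":-0.134,"fingers":0.06},{"wx":0,"wy":0,"wz":0,"dx":-0.041,"dy":0.002,"dz":-0.134,"fingers":0.06},{"wx":0,"wy":0,"wz":0,"dx":-0.041,"dy":0.002,"dz":-0.134,"fingers":0.06},{"wx":0,"wy":0,"wz":0,"dx":-0.041,"dy":0.002,"dz":-0.134,"fingers":0.06}]' 15
python3 - <<'E'
from h import *
grab('wrist','w6.png');im=grab('scene','c6.png');cv2.imwrite('pics/c6c.png',cv2.resize(im[150:330,60:260,::-1],None,fx=3,fy=3))
E
```

```text
time_s: 8.52
ee_pos: [579.1, -302.1, 84.4]
ee_rot: [[0.001, -0.0, 1.0], [-0.0, 1.0, 0.0], [-1.0, -0.0, 0.001]]
contact_force: [0.6, 0.7, -0.2]
finger_gap: 65.9
```

View pics/w6.png

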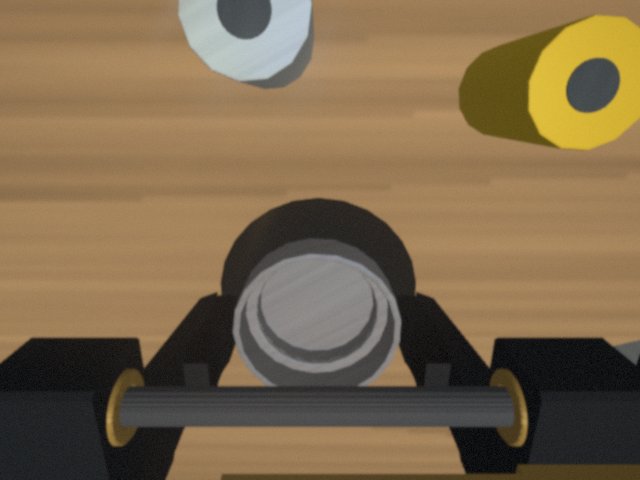

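View pics/c6c.png

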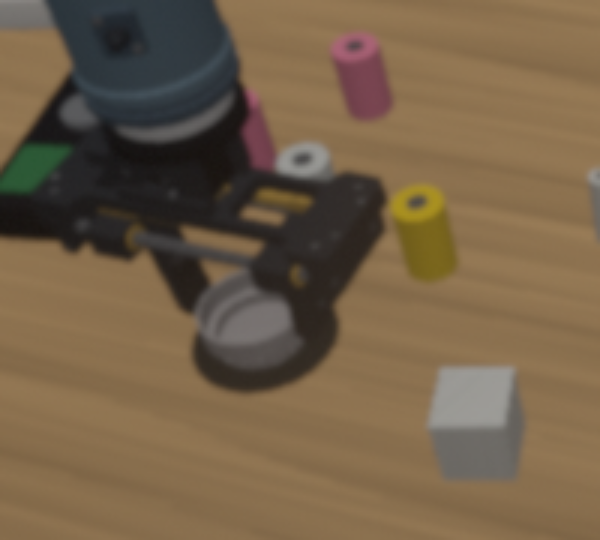

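The dish is centred over the mat. Lower the last millimetre, release, rise, and move to a view of the thick spacer.

```bash
python3 -m handwheel '[{"wx":0,"wy":0,"wz":0,"dx":0,"dy":0,"dz":-0.001,"fingers":0.06},{"wx":0,"wy":0,"wz":0,"dx":0,"dy":0,"dz":-0.001,"fingers":0.06},{"wx":0,"wy":0,"wz":0,"dx":0,"dy":0,"dz":-0.001,"fingers":0.088},{"wx":0,"wy":0,"wz":0,"dx":0,"dy":0,"dz":-0.001,"fingers":0.088},{"wx":0,"wy":0,"wz":0,"dx":0,"dy":0,"dz":-0.001,"fingers":0.088},{"wx":0,"wy":0,"wz":0,"dx":0,"dy":0,"dz":-0.001,"fingers":0.088},{"wx":0,"wy":0,"wz":0,"dx":0,"dy":0,"dz":-0.001,"fingers":0.088},{"wx":0,"wy":0,"wz":0,"dx":0,"dy":0,"dz":-0.001,"fingers":0.088},{"wx":0,"wy":0,"wz":0,"dx":0,"dy":0,"dz":0.02,"fingers":0.088},{"wx":0,"wy":0,"wz":0,"dx":0,"dy":0,"dz":0.05,"fingers":0.088},{"wx":0,"wy":0,"wz":0,"dx":0,"dy":0,"dz":0.09,"fingers":0.088},{"wx":0,"wy":0,"wz":0,"dx":-0.02,"dy":-0.005,"dz":0.13,"fingers":0.088},{"wx":0,"wy":0,"wz":0,"dx":-0.045,"dy":-0.015,"dz":0.16,"fingers":0.088},{"wx":0,"wy":0,"wz":0,"dx":-0.08,"dy":-0.02,"dz":0.18,"fingers":0.088},{"wx":0,"wy":0,"wz":0,"dx":-0.102,"dy":-0.02,"dz":0.18,"fingers":0.088},{"wx":0,"wy":0,"wz":0,"dx":-0.102,"dy":-0.02,"dz":0.18,"fingers":0.088},{"wx":0,"wy":0,"wz":0,"dx":-0.102,"dy":-0.02,"dz":0.18,"fingers":0.088},{"wx":0,"wy":0,"wz":0,"dx":-0.102,"dy":-0.02,"dz":0.18,"fingers":0.088},{"wx":0,"wy":0,"wz":0,"dx":-0.102,"dy":-0.02,"dz":0.18,"fingers":0.088},{"wx":0,"wy":0,"wz":0,"dx":-0.102,"dy":-0.02,"dz":0.18,"fingers":0.088}]' 15
python3 look.py w7 mat=0 dish_top=3 thick=0
```

```text
time_s: 10.28
ee_pos: [477.8, -321.2, 263.0]
ee_rot: [[-0.0, -0.002, 1.0], [0.001, 1.0, 0.002], [-1.0, 0.001, -0.0]]
contact_force: [0.1, 1.0, 0.2]
finger_gap: 87.6
10.3 [ 477.8 -321.2  263. ] [[-0.0, -0.002, 1.0], [0.001, 1.0, 0.002], [-1.0, 0.001, -0.0]] [ 0.47  0.46  0.06  1.78 -0.03  0.91  2.12] 87.6
mat 0.37 [316. 199.] [ 473.8 -321.6    0. ]
dish_top 0.94 [337. 308.] [ 581.4 -300.4    3. ]
thick 0.95 [231. 151.] [ 431.7 -393.7    0. ]
thick 0.93 [288.  52.] [ 354.3 -343.7    0. ]
thick 0.86 [416. 216.] [ 489.5 -230.7    0. ]
```

View pics/w7.png

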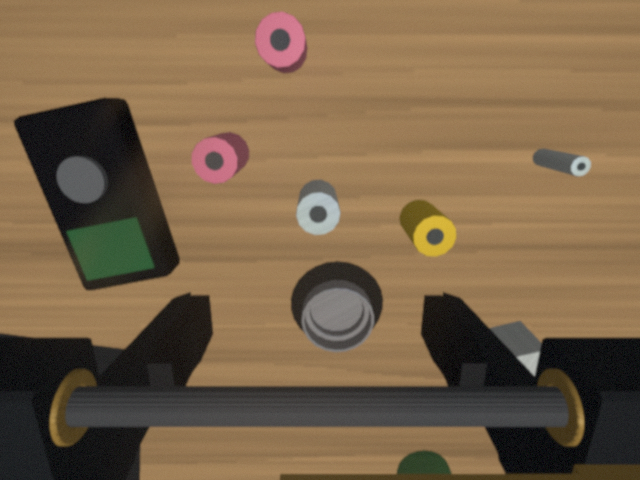

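Thick candidates in the wrist picture: bright bare metal at (318,213), pink at (215,160) and (280,40), yellow at (435,236). Only the bare one fits. I'll confirm it in a crop and measure.

Run:
```python
from h import *
for _ in range(6): robot.observe(); vision.grab_frame('wrist')
s=robot.observe(); im=grab('wrist','w7b.png'); print(s['ee_pos'])
cv2.imwrite('pics/w7c.png',cv2.resize(im[140:360,250:470,::-1],None,fx=2.7,fy=2.7,interpolation=cv2.INTER_CUBIC))
g=cv2.GaussianBlur(im.min(2),(3,3),0)
sub=g[185:245,285:355]; b=((sub>140)).astype(np.uint8)
c=max(cv2.findContours(b,0,1)[0],key=cv2.contourArea); e=cv2.fitEllipse(cv2.convexHull(c)); uv=(e[0][0]+285,e[0][1]+185); print(e,uv,onplane('wrist',uv,55,s))
for u,v in [(318,214)]: print('dot',onplane('wrist',(u,v),55,s))
for (x,y) in [(578.5,-302)]:
  a=np.linspace(0,6.28,60)
  for R,z in [(33,31),(45,3)]:
    p=np.array([proj('wrist',[x+R*np.cos(t),y+R*np.sin(t),z],s) for t in a]); print(R,p.min(0),p.max(0))
```

```text
[ 476.77218453 -321.95407113  263.72129694]
((33.91011047363281, 29.231624603271484), (41.833614349365234, 43.152549743652344), 86.41404724121094) (318.9101104736328, 214.23162460327148) [ 472.24015869 -319.84254005   55.        ]
dot [ 472.05779386 -320.5336778    55.        ]
33 [301.76365197 287.86063825] [374.92558535 352.24341353]
45 [290.37601747 263.00495018] [383.25732482 345.88961659]
```

View pics/w7c.png

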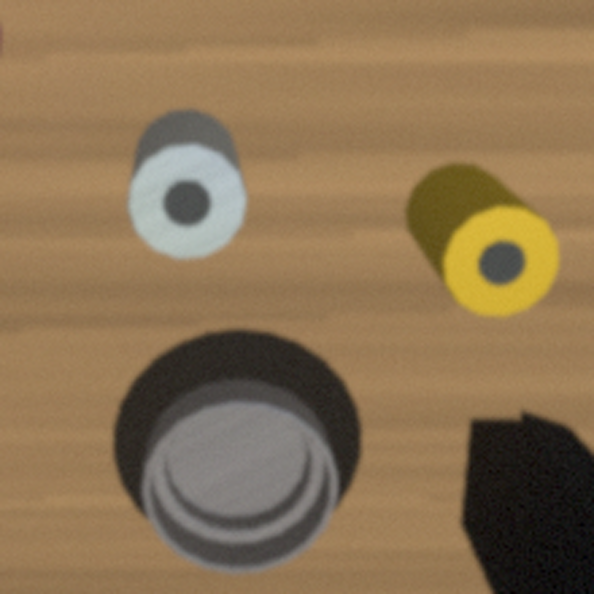

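Confirmed: the bare aluminium cylinder at about (472.5, -320.5). The fingers must stay above the dish rim, so I'll grip high, with tips at 31 mm.

```bash
python3 -m handwheel '[{"wx":0,"wy":0,"wz":0,"dx":-0.004,"dy":0.0015,"dz":-0.03,"fingers":0.065},{"wx":0,"wy":0,"wz":0,"dx":-0.004,"dy":0.0015,"dz":-0.06,"fingers":0.065},{"wx":0,"wy":0,"wz":0,"dx":-0.004,"dy":0.0015,"dz":-0.09,"fingers":0.065},{"wx":0,"wy":0,"wz":0,"dx":-0.004,"dy":0.0015,"dz":-0.11,"fingers":0.065},{"wx":0,"wy":0,"wz":0,"dx":-0.004,"dy":0.0015,"dz":-0.125,"fingers":0.065},{"wx":0,"wy":0,"wz":0,"dx":-0.004,"dy":0.0015,"dz":-0.14,"fingers":0.065},{"wx":0,"wy":0,"wz":0,"dx":-0.004,"dy":0.0015,"dz":-0.155,"fingers":0.065},{"wx":0,"wy":0,"wz":0,"dx":-0.004,"dy":0.0015,"dz":-0.1687,"fingers":0.065},{"wx":0,"wy":0,"wz":0,"dx":-0.004,"dy":0.0015,"dz":-0.1687,"fingers":0.065},{"wx":0,"wy":0,"wz":0,"dx":-0.004,"dy":0.0015,"dz":-0.1687,"fingers":0.065},{"wx":0,"wy":0,"wz":0,"dx":-0.004,"dy":0.0015,"dz":-0.1687,"fingers":0.065}]' 15
python3 look.py w8
```

```text
time_s: 11.75
ee_pos: [473.1, -320.8, 95.7]
ee_rot: [[0.001, -0.0, 1.0], [-0.001, 1.0, 0.0], [-1.0, -0.001, 0.001]]
contact_force: [0.3, -0.4, -0.3]
finger_gap: 65.0
11.8 [ 473.1 -320.8   95.7] [[0.001, -0.0, 1.0], [-0.001, 1.0, 0.0], [-1.0, -0.001, 0.001]] [ 0.49  0.7   0.04  1.86 -0.05  0.58  2.13] 65.0
```

View pics/w8.png

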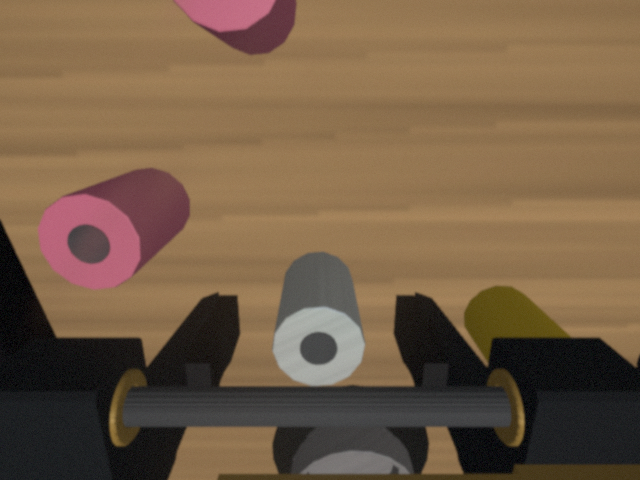

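```bash
python3 -m handwheel '[{"wx":0,"wy":0,"wz":0,"dx":0,"dy":0,"dz":0,"fingers":0.028},{"wx":0,"wy":0,"wz":0,"dx":0,"dy":0,"dz":0,"fingers":0.028},{"wx":0,"wy":0,"wz":0,"dx":0,"dy":0,"dz":0,"fingers":0.028},{"wx":0,"wy":0,"wz":0,"dx":0,"dy":0,"dz":0,"fingers":0.028},{"wx":0,"wy":0,"wz":0,"dx":0,"dy":0,"dz":0,"fingers":0.028},{"wx":0,"wy":0,"wz":0,"dx":0,"dy":0,"dz":0,"fingers":0.028},{"wx":0,"wy":0,"wz":0,"dx":0,"dy":0,"dz":0,"fingers":0.028},{"wx":0,"wy":0,"wz":0,"dx":0,"dy":0,"dz":0.01,"fingers":0.028},{"wx":0,"wy":0,"wz":0,"dx":0,"dy":0,"dz":0.03,"fingers":0.028},{"wx":0,"wy":0,"wz":0,"dx":0,"dy":0,"dz":0.055,"fingers":0.028},{"wx":0,"wy":0,"wz":0,"dx":0,"dy":0,"dz":0.07,"fingers":0.028},{"wx":0,"wy":0,"wz":0,"dx":0.02,"dy":0.003,"dz":0.07,"fingers":0.028},{"wx":0,"wy":0,"wz":0,"dx":0.045,"dy":0.008,"dz":0.07,"fingers":0.028},{"wx":0,"wy":0,"wz":0,"dx":0.07,"dy":0.013,"dz":0.07,"fingers":0.028},{"wx":0,"wy":0,"wz":0,"dx":0.093,"dy":0.016,"dz":0.07,"fingers":0.028},{"wx":0,"wy":0,"wz":0,"dx":0.107,"dy":0.0185,"dz":0.07,"fingers":0.028},{"wx":0,"wy":0,"wz":0,"dx":0.107,"dy":0.0185,"dz":0.07,"fingers":0.028},{"wx":0,"wy":0,"wz":0,"dx":0.107,"dy":0.0185,"dz":0.07,"fingers":0.028},{"wx":0,"wy":0,"wz":0,"dx":0.107,"dy":0.0185,"dz":0.07,"fingers":0.028},{"wx":0,"wy":0,"wz":0,"dx":0.107,"dy":0.0185,"dz":0.07,"fingers":0.028}]' 15
python3 look.py w9
```

```text
time_s: 13.47
ee_pos: [578.2, -302.7, 165.0]
ee_rot: [[-0.001, 0.001, 1.0], [-0.0, 1.0, -0.001], [-1.0, -0.0, -0.001]]
contact_force: [-0.1, -0.5, -0.1]
finger_gap: 33.7
13.5 [ 578.2 -302.7  165. ] [[-0.001, 0.001, 1.0], [-0.0, 1.0, -0.001], [-1.0, -0.0, -0.001]] [ 0.37  0.7   0.06  1.62 -0.05  0.82  2.02] 33.7
```

View pics/w9.png

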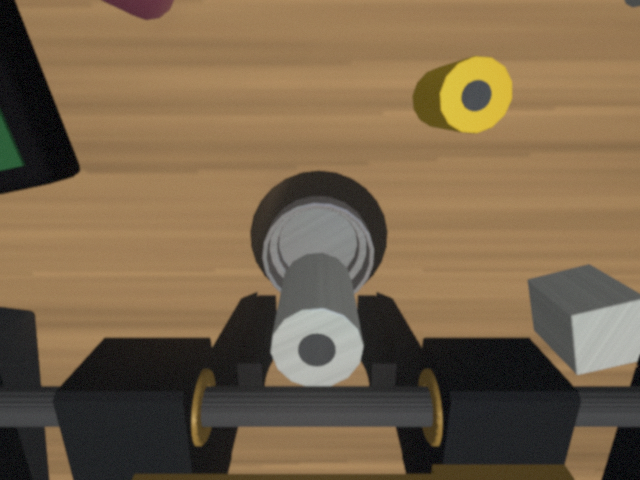

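```bash
python3 -m handwheel '[{"wx":0,"wy":0,"wz":0,"dx":0,"dy":0,"dz":-0.012,"fingers":0.028},{"wx":0,"wy":0,"wz":0,"dx":0,"dy":0,"dz":-0.025,"fingers":0.028},{"wx":0,"wy":0,"wz":0,"dx":0,"dy":0,"dz":-0.038,"fingers":0.028},{"wx":0,"wy":0,"wz":0,"dx":0,"dy":0,"dz":-0.048,"fingers":0.028},{"wx":0,"wy":0,"wz":0,"dx":0,"dy":0,"dz":-0.056,"fingers":0.028},{"wx":0,"wy":0,"wz":0,"dx":0,"dy":0,"dz":-0.06,"fingers":0.028},{"wx":0,"wy":0,"wz":0,"dx":0,"dy":0,"dz":-0.063,"fingers":0.028},{"wx":0,"wy":0,"wz":0,"dx":0,"dy":0,"dz":-0.063,"fingers":0.028},{"wx":0,"wy":0,"wz":0,"dx":0,"dy":0,"dz":-0.063,"fingers":0.028},{"wx":0,"wy":0,"wz":0,"dx":0,"dy":0,"dz":-0.063,"fingers":0.028},{"wx":0,"wy":0,"wz":0,"dx":0,"dy":0,"dz":-0.063,"fingers":0.028}]' 15
python3 look.py w10
```

```text
time_s: 14.43
ee_pos: [580.0, -302.1, 102.4]
ee_rot: [[0.001, -0.0, 1.0], [-0.0, 1.0, 0.0], [-1.0, -0.0, 0.001]]
contact_force: [0.2, -0.3, -1.7]
finger_gap: 33.2
14.4 [ 580.  -302.1  102.4] [[0.001, -0.0, 1.0], [-0.0, 1.0, 0.0], [-1.0, -0.0, 0.001]] [ 0.38  0.79  0.05  1.63 -0.05  0.71  2.02] 33.2
```

View pics/w10.png

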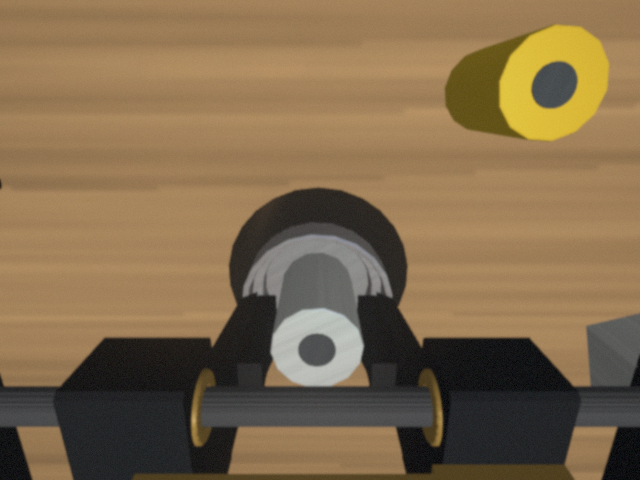

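```bash
python3 -m handwheel '[{"wx":0,"wy":0,"wz":0,"dx":0,"dy":0,"dz":-0.001,"fingers":0.028},{"wx":0,"wy":0,"wz":0,"dx":0,"dy":0,"dz":-0.001,"fingers":0.028},{"wx":0,"wy":0,"wz":0,"dx":0,"dy":0,"dz":-0.001,"fingers":0.065},{"wx":0,"wy":0,"wz":0,"dx":0,"dy":0,"dz":-0.001,"fingers":0.065},{"wx":0,"wy":0,"wz":0,"dx":0,"dy":0,"dz":-0.001,"fingers":0.065},{"wx":0,"wy":0,"wz":0,"dx":0,"dy":0,"dz":-0.001,"fingers":0.065},{"wx":0,"wy":0,"wz":0,"dx":0,"dy":0,"dz":-0.001,"fingers":0.065},{"wx":0,"wy":0,"wz":0,"dx":0,"dy":0,"dz":-0.001,"fingers":0.065},{"wx":0,"wy":0,"wz":0,"dx":0,"dy":0,"dz":0.02,"fingers":0.065},{"wx":0,"wy":0,"wz":0,"dx":0,"dy":0,"dz":0.05,"fingers":0.065},{"wx":0,"wy":0,"wz":0,"dx":0,"dy":0,"dz":0.09,"fingers":0.065},{"wx":0,"wy":0,"wz":0,"dx":0,"dy":0,"dz":0.13,"fingers":0.065},{"wx":0,"wy":0,"wz":0,"dx":0,"dy":0,"dz":0.16,"fingers":0.065},{"wx":0,"wy":0,"wz":0,"dx":-0.02,"dy":0.02,"dz":0.16,"fingers":0.065},{"wx":0,"wy":0,"wz":0,"dx":-0.03,"dy":0.05,"dz":0.16,"fingers":0.065},{"wx":0,"wy":0,"wz":0,"dx":-0.03,"dy":0.05,"dz":0.16,"fingers":0.065},{"wx":0,"wy":0,"wz":0,"dx":-0.03,"dy":0.05,"dz":0.16,"fingers":0.065},{"wx":0,"wy":0,"wz":0,"dx":-0.03,"dy":0.05,"dz":0.16,"fingers":0.065}]' 15
python3 look.py w11 dish_top=3 thick=6 thin=0
```

```text
time_s: 15.98
ee_pos: [549.9, -252.2, 262.2]
ee_rot: [[0.0, -0.0, 1.0], [-0.001, 1.0, 0.0], [-1.0, -0.001, 0.0]]
contact_force: [0.5, 0.2, -0.6]
finger_gap: 65.3
16.0 [ 549.9 -252.2  262.2] [[0.0, -0.0, 1.0], [-0.001, 1.0, 0.0], [-1.0, -0.001, 0.0]] [ 0.31  0.5   0.06  1.7  -0.03  0.94  1.96] 65.3
dish_top 0.78 [263. 237.] [ 580.2 -300.6    3. ]
thick 0.97 [259. 240.] [ 582.9 -303.6    6. ]
thick 0.77 [138.  59.] [ 432.7 -391.8    6. ]
thick 0.63 [344. 138.] [ 493.1 -229.1    6. ]
thin 0.78 [474.  63.] [ 435.3 -126.3    0. ]
```

View pics/w11.png

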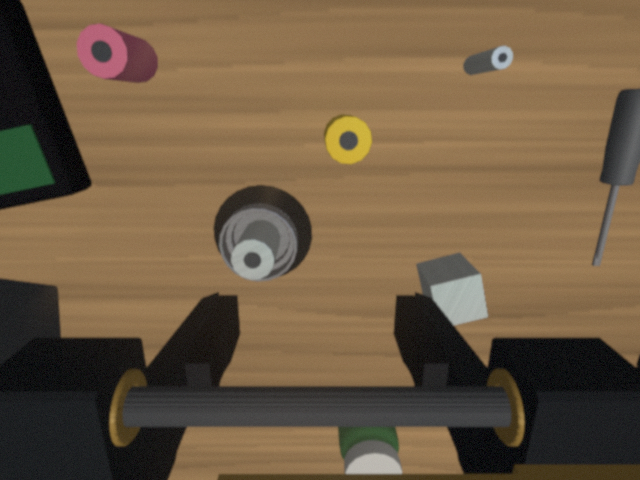

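The thick spacer stands in the dish, top at (253,259). Next, the middle spacer.

```bash
python3 -m handwheel '[{"wx":0,"wy":0,"wz":0,"dx":-0.01,"dy":0.035,"dz":0,"fingers":0.065},{"wx":0,"wy":0,"wz":0,"dx":-0.02,"dy":0.07,"dz":0,"fingers":0.065},{"wx":0,"wy":0,"wz":0,"dx":-0.031,"dy":0.105,"dz":0,"fingers":0.065},{"wx":0,"wy":0,"wz":0,"dx":-0.041,"dy":0.14,"dz":0,"fingers":0.065},{"wx":0,"wy":0,"wz":0,"dx":-0.052,"dy":0.175,"dz":0,"fingers":0.065},{"wx":0,"wy":0,"wz":0,"dx":-0.062,"dy":0.21,"dz":0,"fingers":0.065},{"wx":0,"wy":0,"wz":0,"dx":-0.072,"dy":0.245,"dz":0,"fingers":0.065},{"wx":0,"wy":0,"wz":0,"dx":-0.083,"dy":0.28,"dz":0,"fingers":0.065},{"wx":0,"wy":0,"wz":0,"dx":-0.093,"dy":0.315,"dz":0,"fingers":0.065},{"wx":0,"wy":0,"wz":0,"dx":-0.103,"dy":0.35,"dz":0,"fingers":0.065},{"wx":0,"wy":0,"wz":0,"dx":-0.113,"dy":0.383,"dz":0,"fingers":0.065},{"wx":0,"wy":0,"wz":0,"dx":-0.113,"dy":0.383,"dz":0,"fingers":0.065},{"wx":0,"wy":0,"wz":0,"dx":-0.113,"dy":0.383,"dz":0,"fingers":0.065},{"wx":0,"wy":0,"wz":0,"dx":-0.113,"dy":0.383,"dz":0,"fingers":0.065},{"wx":0,"wy":0,"wz":0,"dx":-0.113,"dy":0.383,"dz":0,"fingers":0.065},{"wx":0,"wy":0,"wz":0,"dx":-0.113,"dy":0.383,"dz":0,"fingers":0.065},{"wx":0,"wy":0,"wz":0,"dx":-0.113,"dy":0.383,"dz":0,"fingers":0.065}]' 15
python3 look.py w12 middle=0 middle=0 dish_low=0
```

```text
time_s: 17.6
ee_pos: [437.2, 129.9, 262.0]
ee_rot: [[0.0, 0.002, 1.0], [-0.0, 1.0, -0.002], [-1.0, -0.0, 0.0]]
contact_force: [0.1, 0.4, 0.3]
finger_gap: 64.9
17.6 [437.2 129.9 262. ] [[0.0, 0.002, 1.0], [-0.0, 1.0, -0.002], [-1.0, -0.0, 0.0]] [-0.3   0.27 -0.1   2.07  0.04  0.81  1.15] 64.9
middle 0.67 [320. 205.] [438.7 133.6   0. ]
middle 0.67 [320. 205.] [438.7 133.6   0. ]
dish_low 0.69 [515. 243.] [474.7 313.    0. ]
```

View pics/w12.png

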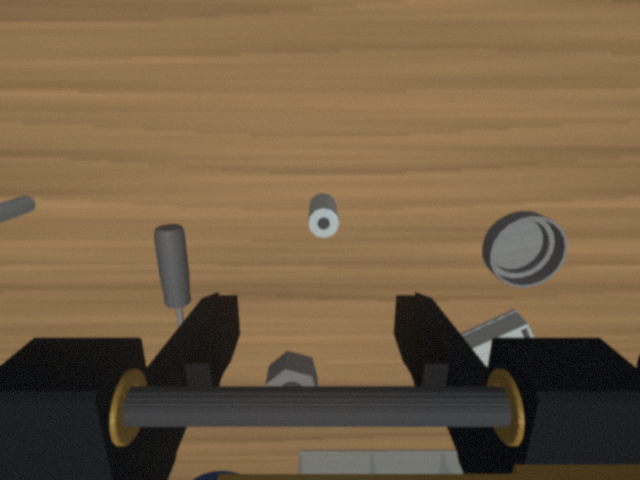

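Run:
```python
from h import *
for _ in range(4): vision.grab_frame('wrist')
s=robot.observe(); im=grab('wrist','w12b.png'); print(s['ee_pos'])
print(onplane('wrist',(323.5,223),55,s))
sub=cv2.GaussianBlur(im.min(2),(3,3),0)[200:245,300:350]; b=(sub>140).astype(np.uint8)
c=max(cv2.findContours(b,0,1)[0],key=cv2.contourArea); e=cv2.fitEllipse(cv2.convexHull(c)); uv=(e[0][0]+300,e[0][1]+200); print(e[1],uv,onplane('wrist',uv,55,s))
```

```text
[436.78120208 131.0376972  262.02207964]
[438.68558841 136.64719898  55.        ]
(28.11138153076172, 29.43466567993164) (321.7001247406006, 223.03623390197754) [438.71339357 135.27874594  55.        ]
```

```bash
python3 -m handwheel '[{"wx":0,"wy":0,"wz":0,"dx":0.002,"dy":0.004,"dz":-0.03,"fingers":0.06},{"wx":0,"wy":0,"wz":0,"dx":0.002,"dy":0.004,"dz":-0.06,"fingers":0.06},{"wx":0,"wy":0,"wz":0,"dx":0.002,"dy":0.004,"dz":-0.09,"fingers":0.06},{"wx":0,"wy":0,"wz":0,"dx":0.002,"dy":0.004,"dz":-0.11,"fingers":0.06},{"wx":0,"wy":0,"wz":0,"dx":0.002,"dy":0.004,"dz":-0.13,"fingers":0.06},{"wx":0,"wy":0,"wz":0,"dx":0.002,"dy":0.004,"dz":-0.145,"fingers":0.06},{"wx":0,"wy":0,"wz":0,"dx":0.002,"dy":0.004,"dz":-0.157,"fingers":0.06},{"wx":0,"wy":0,"wz":0,"dx":0.002,"dy":0.004,"dz":-0.167,"fingers":0.06},{"wx":0,"wy":0,"wz":0,"dx":0.002,"dy":0.004,"dz":-0.167,"fingers":0.06},{"wx":0,"wy":0,"wz":0,"dx":0.002,"dy":0.004,"dz":-0.167,"fingers":0.06},{"wx":0,"wy":0,"wz":0,"dx":0.002,"dy":0.004,"dz":-0.167,"fingers":0.06}]' 12
python3 look.py w13
```

```text
time_s: 18.97
ee_pos: [439.2, 135.2, 95.6]
ee_rot: [[0.001, -0.0, 1.0], [0.0, 1.0, 0.0], [-1.0, 0.0, 0.001]]
contact_force: [-0.7, 1.0, -0.2]
finger_gap: 60.0
19.0 [439.2 135.2  95.6] [[0.001, -0.0, 1.0], [0.0, 1.0, 0.0], [-1.0, 0.0, 0.001]] [-0.34  0.59 -0.07  2.14  0.09  0.41  1.09] 60.0
```

View pics/w13.png

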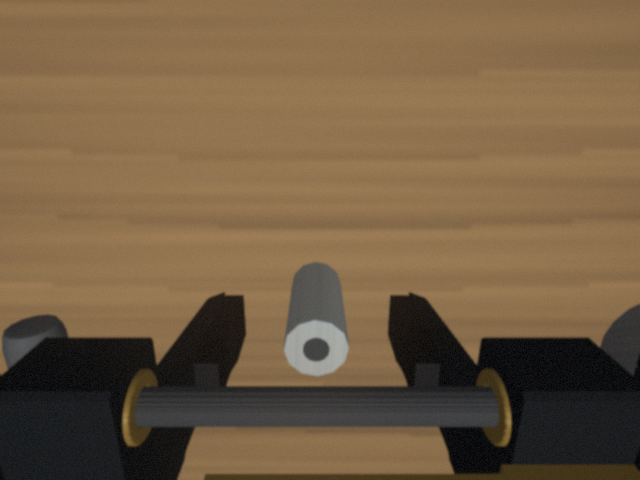

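The spacer is centred at (316,349). Grip, lift and carry it over the lower dish.

```bash
python3 -m handwheel '[{"wx":0,"wy":0,"wz":0,"dx":0,"dy":0,"dz":0,"fingers":0.018},{"wx":0,"wy":0,"wz":0,"dx":0,"dy":0,"dz":0,"fingers":0.018},{"wx":0,"wy":0,"wz":0,"dx":0,"dy":0,"dz":0,"fingers":0.018},{"wx":0,"wy":0,"wz":0,"dx":0,"dy":0,"dz":0,"fingers":0.018},{"wx":0,"wy":0,"wz":0,"dx":0,"dy":0,"dz":0,"fingers":0.018},{"wx":0,"wy":0,"wz":0,"dx":0,"dy":0,"dz":0,"fingers":0.018},{"wx":0,"wy":0,"wz":0,"dx":0,"dy":0,"dz":0,"fingers":0.018},{"wx":0,"wy":0,"wz":0,"dx":0,"dy":0,"dz":0.02,"fingers":0.018},{"wx":0,"wy":0,"wz":0,"dx":0,"dy":0,"dz":0.05,"fingers":0.018},{"wx":0,"wy":0,"wz":0,"dx":0,"dy":0,"dz":0.07,"fingers":0.018},{"wx":0,"wy":0,"wz":0,"dx":0.005,"dy":0.025,"dz":0.07,"fingers":0.018},{"wx":0,"wy":0,"wz":0,"dx":0.012,"dy":0.06,"dz":0.07,"fingers":0.018},{"wx":0,"wy":0,"wz":0,"dx":0.02,"dy":0.1,"dz":0.07,"fingers":0.018},{"wx":0,"wy":0,"wz":0,"dx":0.028,"dy":0.14,"dz":0.07,"fingers":0.018},{"wx":0,"wy":0,"wz":0,"dx":0.034,"dy":0.167,"dz":0.07,"fingers":0.018},{"wx":0,"wy":0,"wz":0,"dx":0.036,"dy":0.177,"dz":0.07,"fingers":0.018},{"wx":0,"wy":0,"wz":0,"dx":0.036,"dy":0.177,"dz":0.07,"fingers":0.018},{"wx":0,"wy":0,"wz":0,"dx":0.036,"dy":0.177,"dz":0.07,"fingers":0.018},{"wx":0,"wy":0,"wz":0,"dx":0.036,"dy":0.177,"dz":0.07,"fingers":0.018},{"wx":0,"wy":0,"wz":0,"dx":0.036,"dy":0.177,"dz":0.07,"fingers":0.018}]' 12
python3 look.py w14 dish_low=0
```

```text
time_s: 20.68
ee_pos: [474.8, 309.6, 164.8]
ee_rot: [[-0.001, 0.002, 1.0], [-0.002, 1.0, -0.002], [-1.0, -0.002, -0.001]]
contact_force: [0.8, 0.3, 0.7]
finger_gap: 23.6
20.7 [474.8 309.6 164.8] [[-0.001, 0.002, 1.0], [-0.002, 1.0, -0.002], [-1.0, -0.002, -0.001]] [-0.59  0.58 -0.09  1.85  0.07  0.71  0.85] 23.6
dish_low 0.91 [322. 238.] [474.7 313.    0. ]
```

View pics/w14.png

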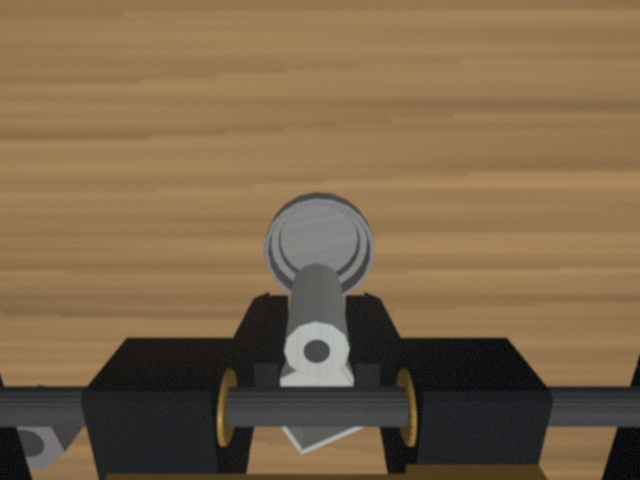

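```bash
python3 -m handwheel '[{"wx":0,"wy":0,"wz":0,"dx":0,"dy":0,"dz":-0.012,"fingers":0.018},{"wx":0,"wy":0,"wz":0,"dx":0,"dy":0,"dz":-0.025,"fingers":0.018},{"wx":0,"wy":0,"wz":0,"dx":0,"dy":0,"dz":-0.038,"fingers":0.018},{"wx":0,"wy":0,"wz":0,"dx":0,"dy":0,"dz":-0.048,"fingers":0.018},{"wx":0,"wy":0,"wz":0,"dx":0,"dy":0,"dz":-0.056,"fingers":0.018},{"wx":0,"wy":0,"wz":0,"dx":0,"dy":0,"dz":-0.062,"fingers":0.018},{"wx":0,"wy":0,"wz":0,"dx":0,"dy":0,"dz":-0.066,"fingers":0.018},{"wx":0,"wy":0,"wz":0,"dx":0,"dy":0,"dz":-0.067,"fingers":0.018},{"wx":0,"wy":0,"wz":0,"dx":0,"dy":0,"dz":-0.067,"fingers":0.018},{"wx":0,"wy":0,"wz":0,"dx":0,"dy":0,"dz":-0.067,"fingers":0.018},{"wx":0,"wy":0,"wz":0,"dx":0,"dy":0,"dz":-0.067,"fingers":0.018}]' 12
python3 look.py w15
```

```text
time_s: 21.7
ee_pos: [474.9, 312.2, 98.2]
ee_rot: [[0.001, -0.0, 1.0], [0.0, 1.0, 0.0], [-1.0, 0.0, 0.001]]
contact_force: [0.9, 0.2, -0.3]
finger_gap: 23.4
21.7 [474.9 312.2  98.2] [[0.001, -0.0, 1.0], [0.0, 1.0, 0.0], [-1.0, 0.0, 0.001]] [-0.6   0.7  -0.08  1.87  0.09  0.58  0.84] 23.4
```

View pics/w15.png

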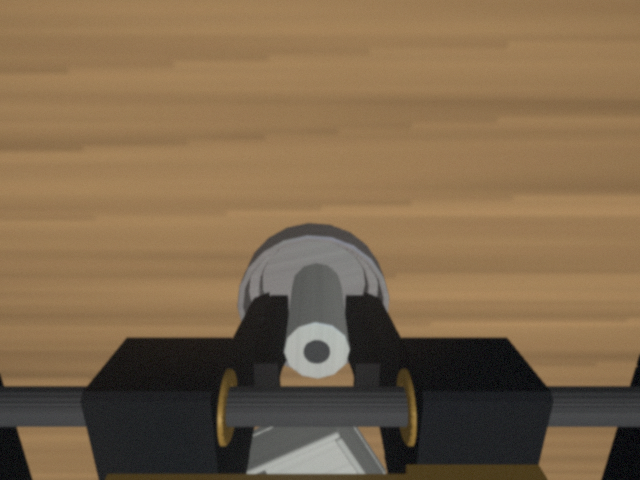

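```bash
python3 -m handwheel '[{"wx":0,"wy":0,"wz":0,"dx":0,"dy":0,"dz":0,"fingers":0.055},{"wx":0,"wy":0,"wz":0,"dx":0,"dy":0,"dz":0,"fingers":0.055},{"wx":0,"wy":0,"wz":0,"dx":0,"dy":0,"dz":0,"fingers":0.055},{"wx":0,"wy":0,"wz":0,"dx":0,"dy":0,"dz":0,"fingers":0.055},{"wx":0,"wy":0,"wz":0,"dx":0,"dy":0,"dz":0,"fingers":0.055},{"wx":0,"wy":0,"wz":0,"dx":0,"dy":0,"dz":0,"fingers":0.055},{"wx":0,"wy":0,"wz":0,"dx":0,"dy":0,"dz":0.02,"fingers":0.055},{"wx":0,"wy":0,"wz":0,"dx":0,"dy":0,"dz":0.05,"fingers":0.055},{"wx":0,"wy":0,"wz":0,"dx":0,"dy":0,"dz":0.09,"fingers":0.055},{"wx":0,"wy":0,"wz":0,"dx":0,"dy":0,"dz":0.13,"fingers":0.055},{"wx":0,"wy":0,"wz":0,"dx":0,"dy":0,"dz":0.165,"fingers":0.055},{"wx":0,"wy":0,"wz":0,"dx":0.03,"dy":-0.02,"dz":0.165,"fingers":0.055},{"wx":0,"wy":0,"wz":0,"dx":0.06,"dy":-0.02,"dz":0.165,"fingers":0.055},{"wx":0,"wy":0,"wz":0,"dx":0.06,"dy":-0.02,"dz":0.165,"fingers":0.055},{"wx":0,"wy":0,"wz":0,"dx":0.06,"dy":-0.02,"dz":0.165,"fingers":0.055},{"wx":0,"wy":0,"wz":0,"dx":0.06,"dy":-0.02,"dz":0.165,"fingers":0.055},{"wx":0,"wy":0,"wz":0,"dx":0.06,"dy":-0.02,"dz":0.165,"fingers":0.055}]' 12
python3 look.py w16 dish_low=0 middle=3 tin=0
```

```text
time_s: 23.17
ee_pos: [533.4, 292.7, 262.5]
ee_rot: [[-0.002, -0.002, 1.0], [-0.0, 1.0, 0.002], [-1.0, -0.0, -0.002]]
contact_force: [0.2, 0.3, 0.3]
finger_gap: 54.8
23.2 [533.4 292.7 262.5] [[-0.002, -0.002, 1.0], [-0.0, 1.0, 0.002], [-1.0, -0.0, -0.002]] [-0.52  0.51 -0.08  1.69  0.05  0.95  0.96] 54.8
dish_low 0.95 [340. 137.] [475.2 312.3   0. ]
middle 0.79 [340. 135.] [473.9 312.4   3. ]
tin 0.7 [336. 256.] [583.5 311.4   0. ]
```

View pics/w16.png

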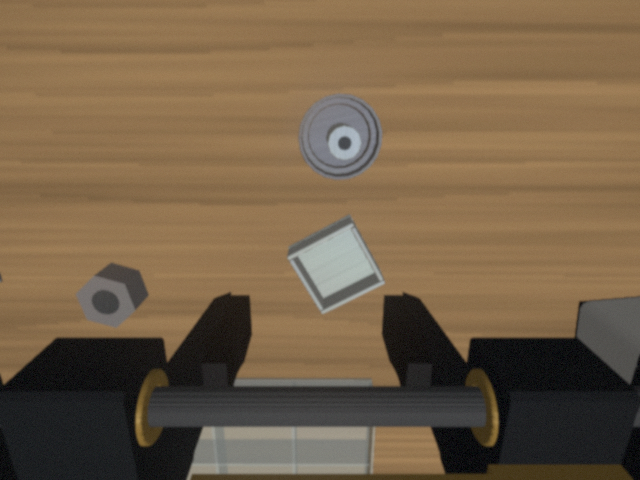

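The middle spacer stands upright in the lower dish at (344,142). Next, the thin spacer.

```bash
python3 -m handwheel '[{"wx":0,"wy":0,"wz":0,"dx":-0.008,"dy":-0.035,"dz":0,"fingers":0.055},{"wx":0,"wy":0,"wz":0,"dx":-0.017,"dy":-0.07,"dz":0,"fingers":0.055},{"wx":0,"wy":0,"wz":0,"dx":-0.025,"dy":-0.105,"dz":0,"fingers":0.055},{"wx":0,"wy":0,"wz":0,"dx":-0.033,"dy":-0.14,"dz":0,"fingers":0.055},{"wx":0,"wy":0,"wz":0,"dx":-0.042,"dy":-0.175,"dz":0,"fingers":0.055},{"wx":0,"wy":0,"wz":0,"dx":-0.05,"dy":-0.21,"dz":0,"fingers":0.055},{"wx":0,"wy":0,"wz":0,"dx":-0.058,"dy":-0.245,"dz":0,"fingers":0.055},{"wx":0,"wy":0,"wz":0,"dx":-0.067,"dy":-0.28,"dz":0,"fingers":0.055},{"wx":0,"wy":0,"wz":0,"dx":-0.075,"dy":-0.315,"dz":0,"fingers":0.055},{"wx":0,"wy":0,"wz":0,"dx":-0.083,"dy":-0.35,"dz":0,"fingers":0.055},{"wx":0,"wy":0,"wz":0,"dx":-0.092,"dy":-0.385,"dz":0,"fingers":0.055},{"wx":0,"wy":0,"wz":0,"dx":-0.1,"dy":-0.419,"dz":0,"fingers":0.055},{"wx":0,"wy":0,"wz":0,"dx":-0.1,"dy":-0.419,"dz":0,"fingers":0.055},{"wx":0,"wy":0,"wz":0,"dx":-0.1,"dy":-0.419,"dz":0,"fingers":0.055},{"wx":0,"wy":0,"wz":0,"dx":-0.1,"dy":-0.419,"dz":0,"fingers":0.055},{"wx":0,"wy":0,"wz":0,"dx":-0.1,"dy":-0.419,"dz":0,"fingers":0.055},{"wx":0,"wy":0,"wz":0,"dx":-0.1,"dy":-0.419,"dz":0,"fingers":0.055},{"wx":0,"wy":0,"wz":0,"dx":-0.1,"dy":-0.419,"dz":0,"fingers":0.055}]' 12
python3 - <<'E'
from h import *
for _ in range(5): vision.grab_frame('wrist')
s=robot.observe(); im=grab('wrist','w17.png'); print(s['ee_pos'])
for r in place_of('wrist','thin')[:2]: print(r['score'],r['uv'],onplane('wrist',r['uv'],0,s))
sub=cv2.GaussianBlur(im.min(2),(3,3),0)[150:260,280:360]; b=(sub>140).astype(np.uint8)
c=max(cv2.findContours(b,0,1)[0],key=cv2.contourArea); e=cv2.fitEllipse(cv2.convexHull(c)); uv=(e[0][0]+280,e[0][1]+150); print(e[1],uv,onplane('wrist',uv,55,s))
E
```

```text
time_s: 24.87
ee_pos: [435.1, -125.7, 263.0]
ee_rot: [[0.0, -0.003, 1.0], [0.0, 1.0, 0.003], [-1.0, 0.0, 0.0]]
contact_force: [-0.1, 0.4, -0.2]
finger_gap: 55.3
[ 434.82611327 -126.68243265  263.00766305]
0.75 [315.8, 204.8] [ 436.38423331 -126.98382861    0.        ]
(17.40947723388672, 18.02541732788086) (314.3758010864258, 221.640625) [ 435.93654543 -128.01456158   55.        ]
```

View pics/w17.png

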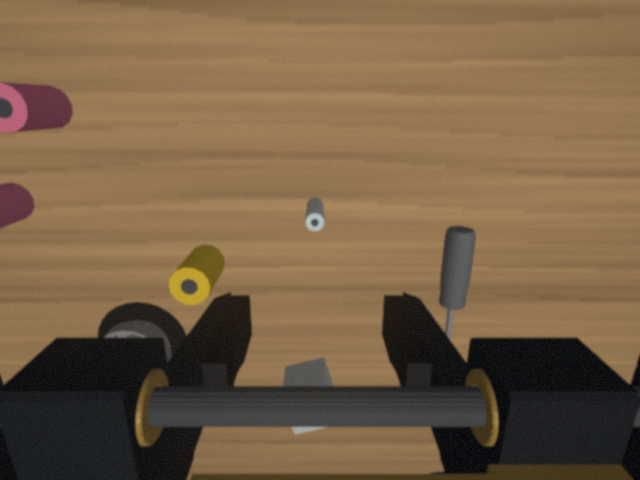

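```bash
python3 -m handwheel '[{"wx":0,"wy":0,"wz":0,"dx":0.001,"dy":-0.0005,"dz":-0.03,"fingers":0.055},{"wx":0,"wy":0,"wz":0,"dx":0.001,"dy":-0.0005,"dz":-0.06,"fingers":0.055},{"wx":0,"wy":0,"wz":0,"dx":0.001,"dy":-0.0005,"dz":-0.09,"fingers":0.055},{"wx":0,"wy":0,"wz":0,"dx":0.001,"dy":-0.0005,"dz":-0.11,"fingers":0.055},{"wx":0,"wy":0,"wz":0,"dx":0.001,"dy":-0.0005,"dz":-0.13,"fingers":0.055},{"wx":0,"wy":0,"wz":0,"dx":0.001,"dy":-0.0005,"dz":-0.147,"fingers":0.055},{"wx":0,"wy":0,"wz":0,"dx":0.001,"dy":-0.0005,"dz":-0.159,"fingers":0.055},{"wx":0,"wy":0,"wz":0,"dx":0.001,"dy":-0.0005,"dz":-0.168,"fingers":0.055},{"wx":0,"wy":0,"wz":0,"dx":0.001,"dy":-0.0005,"dz":-0.168,"fingers":0.055},{"wx":0,"wy":0,"wz":0,"dx":0.001,"dy":-0.0005,"dz":-0.168,"fingers":0.055},{"wx":0,"wy":0,"wz":0,"dx":0.001,"dy":-0.0005,"dz":-0.168,"fingers":0.055}]' 8
python3 look.py w18
```

```text
time_s: 26.13
ee_pos: [436.2, -127.6, 95.6]
ee_rot: [[0.001, -0.0, 1.0], [-0.0, 1.0, 0.0], [-1.0, -0.0, 0.001]]
contact_force: [0.0, 0.1, 0.3]
finger_gap: 55.0
26.1 [ 436.2 -127.6   95.6] [[0.001, -0.0, 1.0], [-0.0, 1.0, 0.0], [-1.0, -0.0, 0.001]] [ 0.16  0.58  0.03  2.16 -0.05  0.4   1.8 ] 55.0
```

View pics/w18.png

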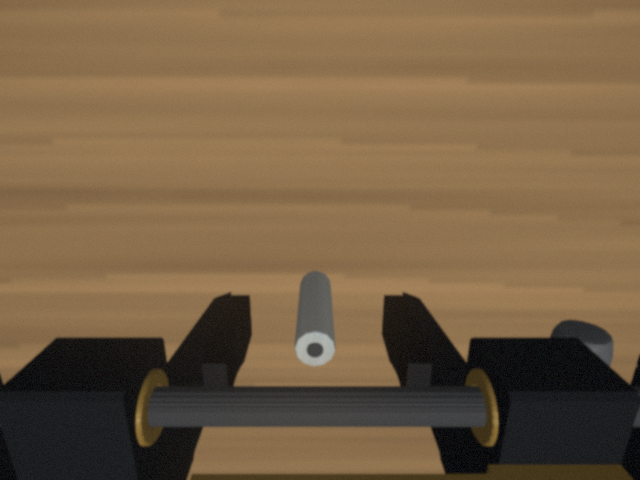

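```bash
python3 -m handwheel '[{"wx":0,"wy":0,"wz":0,"dx":0,"dy":0,"dz":0,"fingers":0.01},{"wx":0,"wy":0,"wz":0,"dx":0,"dy":0,"dz":0,"fingers":0.01},{"wx":0,"wy":0,"wz":0,"dx":0,"dy":0,"dz":0,"fingers":0.01},{"wx":0,"wy":0,"wz":0,"dx":0,"dy":0,"dz":0,"fingers":0.01},{"wx":0,"wy":0,"wz":0,"dx":0,"dy":0,"dz":0,"fingers":0.01},{"wx":0,"wy":0,"wz":0,"dx":0,"dy":0,"dz":0,"fingers":0.01},{"wx":0,"wy":0,"wz":0,"dx":0,"dy":0,"dz":0,"fingers":0.01},{"wx":0,"wy":0,"wz":0,"dx":0,"dy":0,"dz":0,"fingers":0.01},{"wx":0,"wy":0,"wz":0,"dx":0,"dy":0,"dz":0.02,"fingers":0.01},{"wx":0,"wy":0,"wz":0,"dx":0,"dy":0,"dz":0.05,"fingers":0.01},{"wx":0,"wy":0,"wz":0,"dx":0,"dy":0,"dz":0.08,"fingers":0.01},{"wx":0,"wy":0,"wz":0,"dx":0,"dy":0,"dz":0.1,"fingers":0.01},{"wx":0,"wy":0,"wz":0,"dx":0,"dy":0,"dz":0.1,"fingers":0.01}]' 10
python3 -m handwheel '[{"wx":0,"wy":0,"wz":0,"dx":0.012,"dy":0.035,"dz":0,"fingers":0.01},{"wx":0,"wy":0,"wz":0,"dx":0.024,"dy":0.07,"dz":0,"fingers":0.01},{"wx":0,"wy":0,"wz":0,"dx":0.036,"dy":0.105,"dz":0,"fingers":0.01},{"wx":0,"wy":0,"wz":0,"dx":0.048,"dy":0.14,"dz":0,"fingers":0.01},{"wx":0,"wy":0,"wz":0,"dx":0.06,"dy":0.175,"dz":0,"fingers":0.01},{"wx":0,"wy":0,"wz":0,"dx":0.072,"dy":0.21,"dz":0,"fingers":0.01},{"wx":0,"wy":0,"wz":0,"dx":0.084,"dy":0.245,"dz":0,"fingers":0.01},{"wx":0,"wy":0,"wz":0,"dx":0.096,"dy":0.28,"dz":0,"fingers":0.01},{"wx":0,"wy":0,"wz":0,"dx":0.108,"dy":0.315,"dz":0,"fingers":0.01},{"wx":0,"wy":0,"wz":0,"dx":0.12,"dy":0.35,"dz":0,"fingers":0.01},{"wx":0,"wy":0,"wz":0,"dx":0.132,"dy":0.385,"dz":0,"fingers":0.01},{"wx":0,"wy":0,"wz":0,"dx":0.143,"dy":0.417,"dz":0,"fingers":0.01},{"wx":0,"wy":0,"wz":0,"dx":0.149,"dy":0.437,"dz":0,"fingers":0.01},{"wx":0,"wy":0,"wz":0,"dx":0.149,"dy":0.437,"dz":0,"fingers":0.01},{"wx":0,"wy":0,"wz":0,"dx":0.149,"dy":0.437,"dz":0,"fingers":0.01},{"wx":0,"wy":0,"wz":0,"dx":0.149,"dy":0.437,"dz":0,"fingers":0.01},{"wx":0,"wy":0,"wz":0,"dx":0.149,"dy":0.437,"dz":0,"fingers":0.01},{"wx":0,"wy":0,"wz":0,"dx":0.149,"dy":0.437,"dz":0,"fingers":0.01},{"wx":0,"wy":0,"wz":0,"dx":0.149,"dy":0.437,"dz":0,"fingers":0.01}]' 10
python3 look.py w19 tin=0
```

```text
time_s: 27.27
ee_pos: [437.8, -128.0, 198.5]
ee_rot: [[0.006, 0.0, 1.0], [-0.001, 1.0, -0.0], [-1.0, -0.001, 0.006]]
contact_force: [0.8, 0.3, -0.5]
finger_gap: 14.4
time_s: 28.85
ee_pos: [584.9, 308.4, 195.1]
ee_rot: [[-0.0, 0.001, 1.0], [-0.0, 1.0, -0.001], [-1.0, -0.0, -0.0]]
contact_force: [0.0, 0.3, -0.5]
finger_gap: 14.7
28.9 [584.9 308.4 195.1] [[-0.0, 0.001, 1.0], [-0.0, 1.0, -0.001], [-1.0, -0.0, -0.0]] [-0.56  0.67  0.01  1.58 -0.01  0.88  1.02] 14.7
tin 0.81 [322. 228.] [587.4 312.2   0. ]
```

View pics/w19.png

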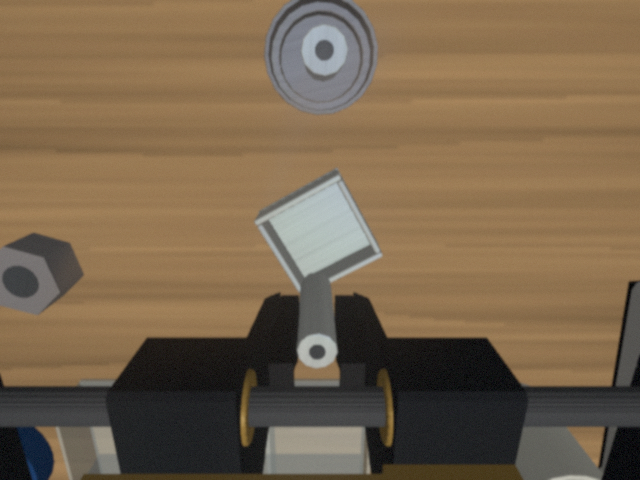

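```bash
python3 -m handwheel '[{"wx":0,"wy":0,"wz":0,"dx":0.001,"dy":0.0015,"dz":-0.02,"fingers":0.01},{"wx":0,"wy":0,"wz":0,"dx":0.001,"dy":0.0015,"dz":-0.04,"fingers":0.01},{"wx":0,"wy":0,"wz":0,"dx":0.001,"dy":0.0015,"dz":-0.06,"fingers":0.01},{"wx":0,"wy":0,"wz":0,"dx":0.001,"dy":0.0015,"dz":-0.075,"fingers":0.01},{"wx":0,"wy":0,"wz":0,"dx":0.001,"dy":0.0015,"dz":-0.085,"fingers":0.01},{"wx":0,"wy":0,"wz":0,"dx":0.001,"dy":0.0015,"dz":-0.091,"fingers":0.01},{"wx":0,"wy":0,"wz":0,"dx":0.001,"dy":0.0015,"dz":-0.095,"fingers":0.01},{"wx":0,"wy":0,"wz":0,"dx":0.001,"dy":0.0015,"dz":-0.096,"fingers":0.01},{"wx":0,"wy":0,"wz":0,"dx":0.001,"dy":0.0015,"dz":-0.096,"fingers":0.01},{"wx":0,"wy":0,"wz":0,"dx":0.001,"dy":0.0015,"dz":-0.096,"fingers":0.01},{"wx":0,"wy":0,"wz":0,"dx":0.001,"dy":0.0015,"dz":-0.096,"fingers":0.01}]' 10
python3 look.py w20
```

```text
time_s: 29.87
ee_pos: [586.1, 311.3, 99.8]
ee_rot: [[0.001, -0.0, 1.0], [0.001, 1.0, 0.0], [-1.0, 0.001, 0.001]]
contact_force: [0.2, -1.1, 0.3]
finger_gap: 14.6
29.9 [586.1 311.3  99.8] [[0.001, -0.0, 1.0], [0.001, 1.0, 0.0], [-1.0, 0.001, 0.001]] [-0.56  0.81  0.01  1.6  -0.01  0.73  1.02] 14.6
```

View pics/w20.png

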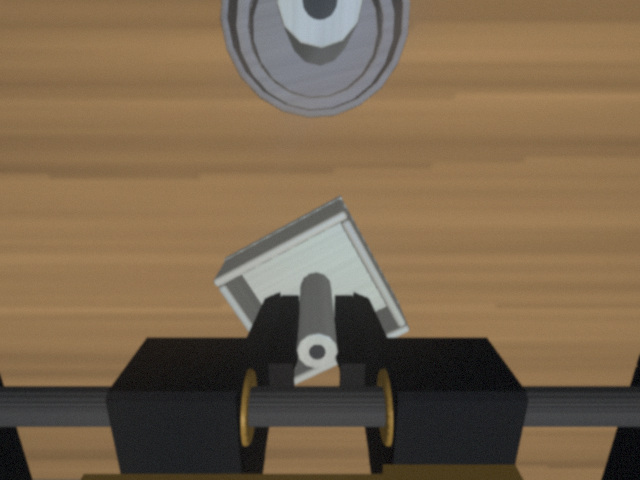

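Release; rise straight up, then back off for a check.

```bash
python3 -m handwheel '[{"wx":0,"wy":0,"wz":0,"dx":0,"dy":0,"dz":0,"fingers":0.045},{"wx":0,"wy":0,"wz":0,"dx":0,"dy":0,"dz":0,"fingers":0.045},{"wx":0,"wy":0,"wz":0,"dx":0,"dy":0,"dz":0,"fingers":0.045},{"wx":0,"wy":0,"wz":0,"dx":0,"dy":0,"dz":0,"fingers":0.045},{"wx":0,"wy":0,"wz":0,"dx":0,"dy":0,"dz":0,"fingers":0.045},{"wx":0,"wy":0,"wz":0,"dx":0,"dy":0,"dz":0,"fingers":0.045},{"wx":0,"wy":0,"wz":0,"dx":0,"dy":0,"dz":0.02,"fingers":0.045},{"wx":0,"wy":0,"wz":0,"dx":0,"dy":0,"dz":0.05,"fingers":0.045},{"wx":0,"wy":0,"wz":0,"dx":0,"dy":0,"dz":0.09,"fingers":0.045},{"wx":0,"wy":0,"wz":0,"dx":0,"dy":0,"dz":0.13,"fingers":0.045},{"wx":0,"wy":0,"wz":0,"dx":0,"dy":0,"dz":0.165,"fingers":0.045},{"wx":0,"wy":0,"wz":0,"dx":0.02,"dy":-0.02,"dz":0.19,"fingers":0.045},{"wx":0,"wy":0,"wz":0,"dx":0.04,"dy":-0.04,"dz":0.2,"fingers":0.045},{"wx":0,"wy":0,"wz":0,"dx":0.04,"dy":-0.04,"dz":0.2,"fingers":0.045},{"wx":0,"wy":0,"wz":0,"dx":0.04,"dy":-0.04,"dz":0.2,"fingers":0.045},{"wx":0,"wy":0,"wz":0,"dx":0.04,"dy":-0.04,"dz":0.2,"fingers":0.045},{"wx":0,"wy":0,"wz":0,"dx":0.04,"dy":-0.04,"dz":0.2,"fingers":0.045}]' 10
python3 look.py w21 tin=0 thin=4 middle=3 dish_low=0
python3 - <<'E'
from h import *
im=grab('scene','c21.png');grab('side','s21.png')
for n,z in dict(mat=0,dish_top=3,thick=6,hexnut=0,block=0).items():
    for cam in ['scene','side']:
        for r in place_of(cam,n)[:2]: print(cam,n,round(r['score'],2),np.round(onplane(cam,r['uv'],z)[:2]))
E
```

```text
time_s: 31.33
ee_pos: [624.5, 272.2, 297.9]
ee_rot: [[-0.002, -0.002, 1.0], [0.0, 1.0, 0.002], [-1.0, 0.0, -0.002]]
contact_force: [0.5, -0.1, -0.2]
finger_gap: 45.0
31.3 [624.5 272.2 297.9] [[-0.002, -0.002, 1.0], [0.0, 1.0, 0.002], [-1.0, 0.0, -0.002]] [-0.49  0.6   0.02  1.45 -0.02  1.1   1.11] 45.0
tin 0.68 [358. 152.] [583.3 312.2   0. ]
thin 0.8 [357. 157.] [586.9 310.4   4. ]
middle 0.6 [366.  23.] [474.6 314.8   3. ]
dish_low 0.58 [365.  23.] [473.8 313.6   0. ]
scene mat 0.72 [586. 309.]
scene mat 0.69 [ 579. -305.]
side mat 0.53 [ 579. -298.]
scene dish_top 0.71 [ 584. -305.]
side dish_top 0.61 [ 576. -306.]
scene thick 0.86 [ 360. -342.]
scene thick 0.77 [ 580. -305.]
side thick 0.72 [ 502. -230.]
side thick 0.71 [ 358. -332.]
scene hexnut 0.92 [616.  98.]
side hexnut 0.77 [615. 108.]
side hexnut 0.68 [477. 310.]
scene block 0.84 [ 620. -139.]
side block 0.79 [ 606. -129.]
```

View pics/w21.png

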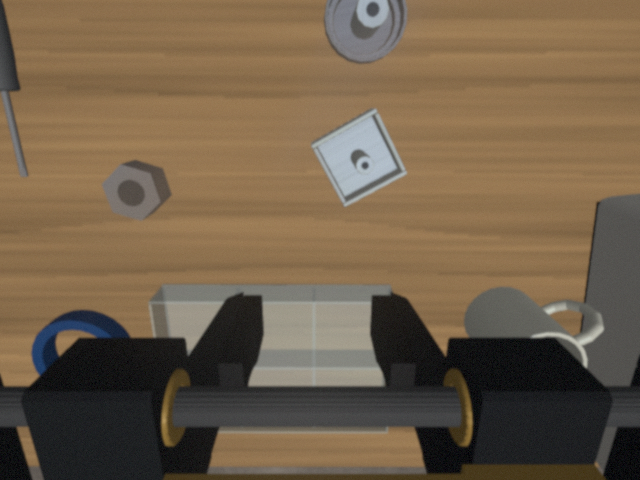

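View pics/s21.png

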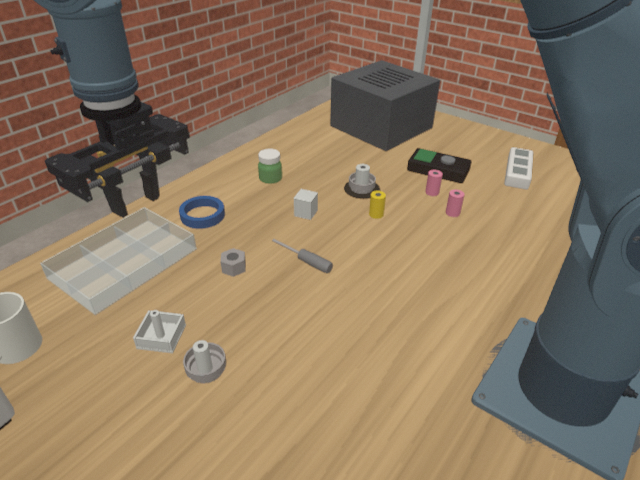

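View pics/c21.png

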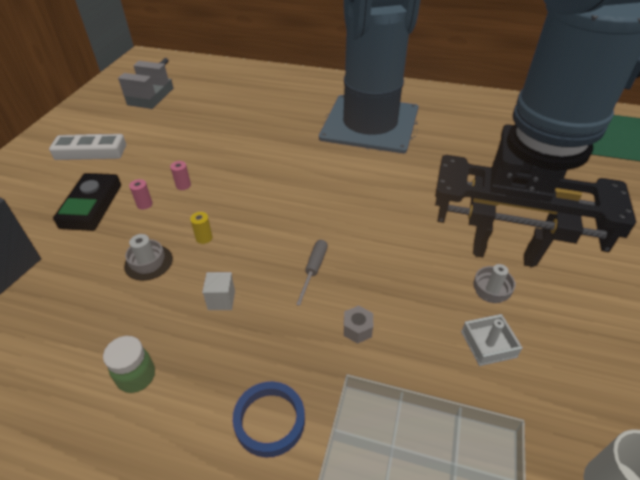

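All three spacers stand upright in their containers: thick at scene (140,248), middle at (500,275) and thin at (496,330). The nut, block and lower dish are where they started, and the gripper is clear.

```bash
python3 -c "
from station import robot; print(robot.finish_job())"
```

```text
the job is handed in; nothing more can be done
None
```

The job is handed in: the upper dish stands on the mat, and the three spacers are sorted. The thick one is in the dish on the mat, the middle one in the dish left behind, and the thin one in the tin. It took about 32 s of the 120 s. `finish_job` reports no verdict, so what follows rests on my own last pictures.

- **Dish on the mat:** it sits level and centred to within a few mm of the mat's centre, well inside the 16 mm allowed.
- **Spacers:** all three look upright in the scene and side pictures. My measured centre offsets are about 2 mm from the tin's centre for the thin one and about 1 mm from the lower dish's for the middle one. The thick one came out about 4 mm from its dish.
- **Left in place:** the lower dish, nut and block read within about 10 mm of their first measured places, which is about the scatter of the detections. The gripper is clear of everything.
- **Disagreements:** the side and scene cameras put the same objects up to 14 mm apart, so I relied on the wrist camera. In the final check the networks also gave some wrong hits: "mat" at the tin, "hexnut" at the lower dish, and "thick" at the pink and yellow look-alikes. The side camera's top "thick" hits were all look-alikes, so there I checked the thick spacer by eye.

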